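# Restock the oxide bottle rack and zero its draw counter

## Task

Restock the bottle rack: stand every thumb-sized, white-capped spare bottle that is on the table upright in an empty pocket of the wooden rack, one to a pocket, and leave the bottles already racked where they are. Only when all the spares are in the rack, reset the draw counter by turning its knob anticlockwise all the way back to its zero stop. Leave the other things on the table where they are.

Things in the scene. Friction and masses are not known exactly. Their poses are not given: they have to be found in the camera images.
- spare0_mid (a point): Spare: small capped bottle, body 32 mm in diameter up to 41 mm, white cap 26 mm in diameter above that, 53 to 55 mm tall, bottom-heavy, 70 to 140 g; this point is on its axis, 27 mm above its underside; its z axis points up out of the cap. It starts standing on the table, outside the rack. May be absent (None).
- spare1_mid (a point): Spare: small capped bottle, body 32 mm in diameter up to 41 mm, white cap 26 mm in diameter above that, 53 to 55 mm tall, bottom-heavy, 70 to 140 g; this point is on its axis, 27 mm above its underside; its z axis points up out of the cap. It starts standing on the table, outside the rack. May be absent (None).
- spare2_mid (a point): Spare: small capped bottle, body 32 mm in diameter up to 41 mm, white cap 26 mm in diameter above that, 53 to 55 mm tall, bottom-heavy, 70 to 140 g; this point is on its axis, 27 mm above its underside; its z axis points up out of the cap. It starts standing on the table, outside the rack. May be absent (None).
- spare3_mid (a point): Spare: small capped bottle, body 32 mm in diameter up to 41 mm, white cap 26 mm in diameter above that, 53 to 55 mm tall, bottom-heavy, 70 to 140 g; this point is on its axis, 27 mm above its underside; its z axis points up out of the cap. It starts standing on the table, outside the rack. May be absent (None).
- spare4_mid (a point): Spare: small capped bottle, body 32 mm in diameter up to 41 mm, white cap 26 mm in diameter above that, 53 to 55 mm tall, bottom-heavy, 70 to 140 g; this point is on its axis, 27 mm above its underside; its z axis points up out of the cap. It starts standing on the table, outside the rack. May be absent (None).
- racked1_mid (a point): Already racked: small capped bottle, body 32 mm in diameter up to 41 mm, white cap 26 mm in diameter above that, 53 to 55 mm tall, bottom-heavy, 70 to 140 g; this point is on its axis, 27 mm above its underside; its z axis points up out of the cap. If present it starts standing in pocket 1 of the rack; None if it is not there.
- racked2_mid (a point): Already racked: small capped bottle, body 32 mm in diameter up to 41 mm, white cap 26 mm in diameter above that, 53 to 55 mm tall, bottom-heavy, 70 to 140 g; this point is on its axis, 27 mm above its underside; its z axis points up out of the cap. If present it starts standing in pocket 2 of the rack; None if it is not there.
- racked3_mid (a point): Already racked: small capped bottle, body 32 mm in diameter up to 41 mm, white cap 26 mm in diameter above that, 53 to 55 mm tall, bottom-heavy, 70 to 140 g; this point is on its axis, 27 mm above its underside; its z axis points up out of the cap. If present it starts standing in pocket 3 of the rack; None if it is not there.
- racked4_mid (a point): Already racked: small capped bottle, body 32 mm in diameter up to 41 mm, white cap 26 mm in diameter above that, 53 to 55 mm tall, bottom-heavy, 70 to 140 g; this point is on its axis, 27 mm above its underside; its z axis points up out of the cap. If present it starts standing in pocket 4 of the rack; None if it is not there.
- racked5_mid (a point): Already racked: small capped bottle, body 32 mm in diameter up to 41 mm, white cap 26 mm in diameter above that, 53 to 55 mm tall, bottom-heavy, 70 to 140 g; this point is on its axis, 27 mm above its underside; its z axis points up out of the cap. If present it starts standing in pocket 5 of the rack; None if it is not there.
- racked6_mid (a point): Already racked: small capped bottle, body 32 mm in diameter up to 41 mm, white cap 26 mm in diameter above that, 53 to 55 mm tall, bottom-heavy, 70 to 140 g; this point is on its axis, 27 mm above its underside; its z axis points up out of the cap. If present it starts standing in pocket 6 of the rack; None if it is not there.
- pocket0 (a point): Middle of a rack pocket, 27 mm above its floor and 36 mm above the table: exactly where the mid point of a bottle standing in it lies (its top 25 mm then show above the block). Its axes are the rack's; its offset from the rack's centre is x -32, y -96 mm.
- pocket1 (a point): Middle of a rack pocket, 27 mm above its floor and 36 mm above the table: exactly where the mid point of a bottle standing in it lies (its top 25 mm then show above the block). Its axes are the rack's; its offset from the rack's centre is x -32, y -32 mm.
- pocket2 (a point): Middle of a rack pocket, 27 mm above its floor and 36 mm above the table: exactly where the mid point of a bottle standing in it lies (its top 25 mm then show above the block). Its axes are the rack's; its offset from the rack's centre is x -32, y +32 mm.
- pocket3 (a point): Middle of a rack pocket, 27 mm above its floor and 36 mm above the table: exactly where the mid point of a bottle standing in it lies (its top 25 mm then show above the block). Its axes are the rack's; its offset from the rack's centre is x -32, y +96 mm.
- pocket4 (a point): Middle of a rack pocket, 27 mm above its floor and 36 mm above the table: exactly where the mid point of a bottle standing in it lies (its top 25 mm then show above the block). Its axes are the rack's; its offset from the rack's centre is x +32, y -96 mm.
- pocket5 (a point): Middle of a rack pocket, 27 mm above its floor and 36 mm above the table: exactly where the mid point of a bottle standing in it lies (its top 25 mm then show above the block). Its axes are the rack's; its offset from the rack's centre is x +32, y -32 mm.
- pocket6 (a point): Middle of a rack pocket, 27 mm above its floor and 36 mm above the table: exactly where the mid point of a bottle standing in it lies (its top 25 mm then show above the block). Its axes are the rack's; its offset from the rack's centre is x +32, y +32 mm.
- pocket7 (a point): Middle of a rack pocket, 27 mm above its floor and 36 mm above the table: exactly where the mid point of a bottle standing in it lies (its top 25 mm then show above the block). Its axes are the rack's; its offset from the rack's centre is x +32, y +96 mm.
- rack: Wooden bottle rack fixed to the table: a block 144 x 286 mm (x, y) and 37 mm high, with dark end rails 42 mm high along its two ends at +-138 mm in y. It has 4 x 2 square pockets, 44 mm wide, 28 mm deep, 64 mm apart centre to centre, four along y, two along x. Origin at the centre of its underside, z up.
- reset_knob (a joint): Reset knob on the draw counter, a grey box 120 x 120 x 40 mm on a foot plate 150 x 120 mm, fixed to the table, with a round dial on top. Value in rad, 0 at the zero stop, at most 5.0; it grows clockwise seen from above, so the knob goes home anticlockwise. Friction about 0.05 N m, no spring, stays where it is left; at 0 it meets a firm stop.
- knob_grip (a point): Point on the knob's vertical axis at the height to grip, 75.5 mm above the table. An upright black bar 50 mm long and 14 mm wide reaches from 52 to 86 mm above the table, on a disc 48 mm in diameter. This frame turns with the knob: x along the bar, towards the end with the white line and the steel tongue, which at 0 stands at the dial's long mark, against a pin.
- tin_mid (a point): Bystander: olive tin, 68 mm in diameter, 74 mm tall; this point at its centre.
- pot_mid (a point): Bystander: bisque pot, 66 mm in diameter, 82 mm tall; this point at its centre.

How it is judged:
By the outcome, as a careful person would: the job done as asked, in the order asked, and still so for the second after the job is handed in, with the robot touching nothing.
Of racked1, racked2, racked3, racked4, racked5, racked6 only 2 to 3 are there at a start; the rules pass over those that are not, and their reading is None.
Of spare0, spare1, spare2, spare3, spare4 only 4 to 5 are there at a start; the rules pass over those that are not, and their reading is None.
At some moment in a run one of spare0, spare1, spare2, spare3, spare4 may be knocked a few centimetres aside while the robot is not near it.
It also fails if it takes over 208 s, if anything falls off the work surface, if the arm or the gripper's body presses on something with over 40 N, if the wrist force passes 120 N, or if a joint passes its speed limit or range.

## Robot

A 6-joint arm with a two-finger parallel gripper is mounted at the origin on a cart in front of the work surface, level with it; the furniture and walls round the work are solid. World frame = base frame: x ahead of the robot, y to its left, z up, the work surface at z = 0. Lengths are in m, angles in rad, forces in N, time in s.
With the tool pointing down it reaches from about 0.375 to 0.825 m from the base axis. Payload 5.5 kg.
Tool frame: the origin (TCP) lies between the finger pads; the fingertips stand 25 mm ahead of it and the grasp point (between the pads) lies 6 mm ahead of it; z points along the fingers, y is the line along which they close (so a half turn about z gives the same grasp; the last joint's range is limited). The gripper opens to 85 mm and grips with 20 to 120 N. Pads are 22 mm wide; open, the fingers measure 114 mm over their backs; the gripper's body (76 mm by 85 mm) begins 54 mm behind the grasp point. The pads swing forward as they close: fully open they stand 13 mm farther back than shut.
Start: joints at [1.309, 0.314, -0.047, 1.21, 0, 1.571], TCP at [0.155, 0.58, 0.256] pointing down, gripper open.
Joint ranges: [-2.67, 2.67], [-0.69, 1.73], [-1.03, 1.25], [-2.08, 2.16], [-1.42, 1.45], [-3.14, 3.14]. Speed limits (rad/s): [2.39, 2.39, 3.01, 3.14, 3.14, 3.14].

## Interface

Orientations are given as [roll, pitch, yaw] about the fixed x, y, z axes, in that order (R = Rz(yaw) Ry(pitch) Rx(roll)).
In Python, from bench import arm gives the robot as it stands.
- The arm moves only by the tool step_arm, never from a script. Its argument "plan" is a list of rows, each a list of 3 entries, a list of its own where there are three numbers: the shift along the world's x, y, z in mm, then the turn, a rotation vector about the world's x, y, z in rad, then the finger opening in mm, from 0 to 85.4. In form: [[[x, y, z], [ax, ay, az], jaw], ...]. A call has exactly 8 rows; each row shifts and turns the commanded pose from where the row before left it; what a row does not reach is not made up. A row lasts 1/12 s, in which the tool goes at most 41.7 mm and 7.16 degrees, less where a joint would pass 70% of its speed; a pose out of reach is approached as far as the arm can. A call is refused whole if a number of a shift passes 41.7 or a number of a turn 0.125, either way. A call with a gripper value outside its range is refused whole. The fingers move at their own pace and stop on an object; "newtons" is the grip in N (left out, the last holds). Time passes only in rows, so rows that do not move let the fingers close, or fill a call up. It gives the time, the measured TCP pose, the force, the opening and the grip force at its end, in the units of the state.
- arm.get_obs(): the state, without advancing time (a new reading comes with each control period).
- arm.snapshot(name): name is "scene" or "top" or "wrist"; returns the picture (400x640x3 uint8, blue, green, red); there is no depth.
- arm.camera_info(name): a dict with "fx", "fy", "cx", "cy" (pixels), "R" (3x3) and "t" (3): a world point X has camera coordinates R X + t; the wrist camera has in their place "mount" (4x4, takes a point from camera to tool coordinates, whose origin is the TCP and whose axes are the flange's). Camera axes: x right, y down, z forward; pixel columns grow to the right and rows downward; lengths in m; the calibration is good to about 2 mm. A picture is of the moment at which its call begins: read the wrist's pose just before it. camera_info takes no time and is no camera call.
- arm.job_done(): hands the job in; it is judged then, once.
Trained networks look in the newest picture that a camera, given by its name, has taken for a name from the list of things; names that differ only in an ending like _2 or _b are one class to them, and where a whole thing is asked for, a point or a joint stands for the part that bears it (a point fixed in the world has none). Each returns a list of dicts, best first, with "p" (0 to 1); they miss things now and then, are a little off and sometimes report something else, mostly with a low value. They report only what shows in the picture. A call takes as long as a camera call.
- arm.look_for(camera, label): "box" ([left, top, width, height] in pixels, round what is visible of it).
The state is a dict: "t": time; "joint_positions": joint angles; "qvel": joint speeds; "joint_torque": joint torques, N m; "ee_pos": TCP position; "ee_rot": TCP orientation; "wrist_force": force on the tool from outside, world axes, zero at the start; "ft_torque": the same for the moment, N m; "finger_gap": finger opening in m; "finger_force": force on a finger pad.
Only numpy, scipy, OpenCV 4.12 (cv2) and the standard library are available. Lean on these libraries where they do the work, as an engineer would, in place of code of your own. Each camera call takes 0.05 s, during which the arm holds its last target. There are 200 camera calls.

## Working session

There is one attempt and no reset: what is moved stays moved. The work goes in short steps, Python scripts to look and compute and a tool call to move; the robot and the scene stay as the last step left them, time stands still between calls to the robot, and variables do not carry over. Pictures are saved under pics/ and viewed, at most 16 in all, crops included, and the job is handed in when it is done.

Besides the shell and the picture viewer there is one more tool, called after "Emit:" by a JSON object that holds its "name" and its "arguments". step_arm: Moves the arm, as the interface text tells. Its arguments: {"type":"object","properties":{"plan":{"type":"array"},"newtons":{"type":"number"}},"required":["plan"]}

```bash
mkdir -p pics; ls; python3 - <<'E'
from bench import arm
import cv2
o=arm.get_obs(); print({k:o[k] for k in("t","ee_pos","ee_rot","finger_gap")})
for c in("scene","top"):
    cv2.imwrite(f"pics/{c}0.png",arm.snapshot(c))
    i=arm.camera_info(c); print(c,i)
    for l in("spare0_mid","racked1_mid","rack","reset_knob","tin_mid","pot_mid"):
        print(l,[(d["box"],round(d["p"],2)) for d in arm.look_for(c,l)])
print(arm.camera_info("wrist"))
E
```

```text
pics
{'t': 0.0, 'ee_pos': array([0.15513692, 0.57903299, 0.25544685]), 'ee_rot': array([-3.13991070e+00, -2.51931960e-05,  2.87980795e+00]), 'finger_gap': 0.08535115018475153}
scene {'fx': 363.35384787938483, 'fy': 363.35384787938483, 'cx': 321.4559876990859, 'cy': 198.35263295013735, 'R': array([[ 0.83176733, -0.55502086,  0.01072149],
       [-0.37117077, -0.57039938, -0.73271878],
       [ 0.41278974,  0.60547204, -0.68044709]]), 't': array([-0.50439411,  0.28383182,  0.6656379 ])}
spare0_mid [([204.1, 169.1, 11.3, 20.0], 0.28)]
racked1_mid [([219.1, 191.9, 9.7, 23.3], 0.47)]
rack [([292.8, 225.8, 146.8, 133.0], 0.92)]
reset_knob [([250.2, 136.1, 12.9, 18.1], 0.56)]
tin_mid [([335.1, 150.7, 23.8, 37.4], 0.8)]
pot_mid [([347.8, 182.7, 28.1, 40.7], 0.95), ([291.4, 223.1, 148.2, 136.9], 0.6)]
top {'fx': 388.2679909661903, 'fy': 388.2679909661903, 'cx': 317.45916738746814, 'cy': 195.8647836413762, 'R': array([[ 1.01905851e-03, -9.99999411e-01, -3.73214069e-04],
       [-9.72240655e-01, -9.03445495e-04, -2.33981395e-01],
       [ 2.33980920e-01,  6.01294622e-04, -9.72241003e-01]]), 't': array([0.0018234 , 0.60478592, 0.85188154])}
spare0_mid [([337.0, 176.2, 131.0, 77.8], 0.49)]
racked1_mid [([177.0, 199.3, 25.5, 15.3], 0.74)]
rack [([337.9, 174.2, 131.4, 80.6], 0.73)]
reset_knob []
tin_mid []
pot_mid [([317.3, 142.9, 25.1, 31.4], 0.95)]
{'fx': 342.87349679005183, 'fy': 342.87349679005183, 'cx': 323.21555733912356, 'cy': 197.4494998806261, 'mount': array([[ 4.05537862e-05, -9.47073414e-01, -3.21017050e-01,
         8.18149323e-02],
       [ 9.99999972e-01,  1.12920914e-04, -2.06813347e-04,
        -5.57127068e-04],
       [ 2.32116962e-04, -3.21017032e-01,  9.47073393e-01,
        -1.17636347e-01],
       [ 0.00000000e+00,  0.00000000e+00,  0.00000000e+00,
         1.00000000e+00]])}
```

```bash
python3 - <<'E'
import cv2
for c,(x0,y0,x1,y1) in dict(scene=(150,90,470,330),top=(100,60,500,320)).items():
    im=cv2.imread(f"pics/{c}0.png")[y0:y1,x0:x1]
    f=800/(x1-x0) if c=="top" else 2.5
    cv2.imwrite(f"pics/{c}0c.png",cv2.resize(im,None,fx=f,fy=f,interpolation=cv2.INTER_CUBIC))
E
```

```text
(no output)
```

View pics/scene0c.png

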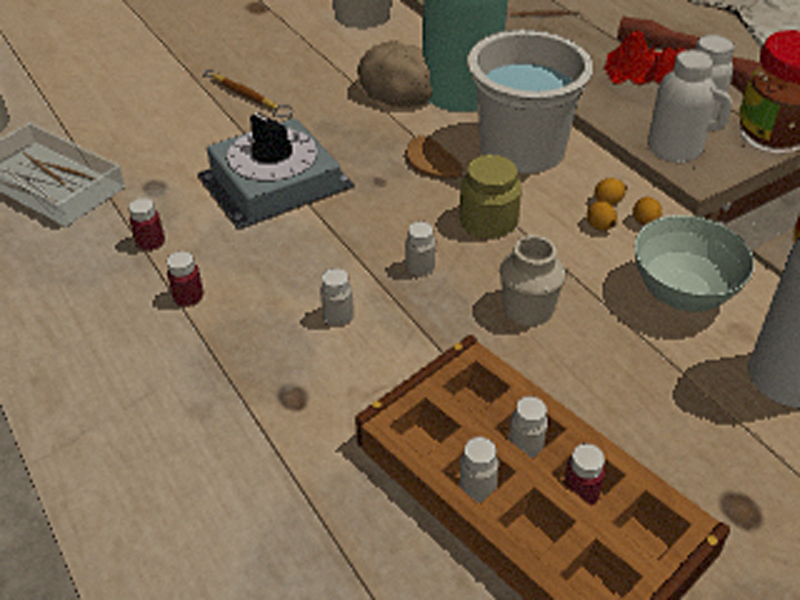

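View pics/top0c.png

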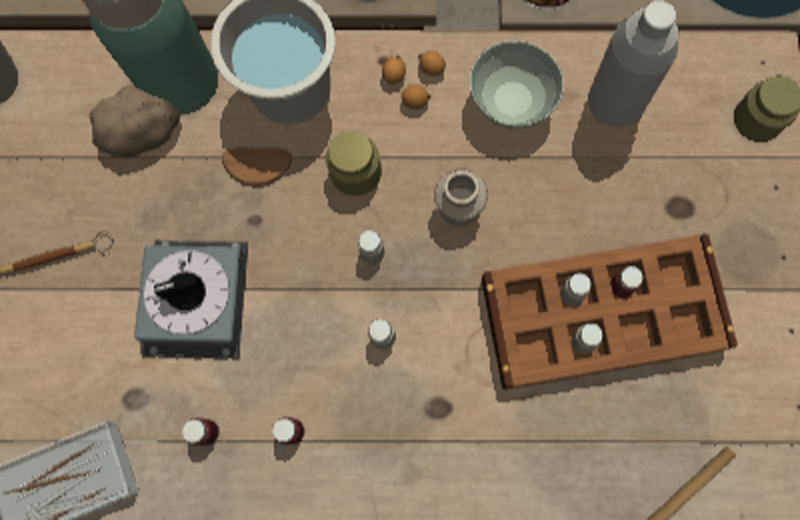

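Two grey and two dark-red spares stand on the table (crop px (369,239), (380,329), (196,432), (286,431) in the top view). The rack holds three bottles, so five pockets are empty. The counter's bar points left (+y). I'll compute positions and check the full frame for a fifth spare.

```bash
cat > h.py <<'E'
import numpy as np, cv2
from bench import arm
from scipy.spatial.transform import Rotation as Ro
def cam(c,obs=None):
    i=arm.camera_info(c); K=np.array([[i["fx"],0,i["cx"]],[0,i["fy"],i["cy"]],[0,0,1]])
    if c=="wrist":
        o=obs or arm.get_obs(); T=np.eye(4); T[:3,:3]=Ro.from_euler("xyz",o["ee_rot"]).as_matrix(); T[:3,3]=o["ee_pos"]
        M=np.linalg.inv(T@i["mount"]); return K,M[:3,:3],M[:3,3]
    return K,np.array(i["R"]),np.array(i["t"])
def ray(C,uv,z):
    K,R,t=C; d=R.T@np.linalg.solve(K,[uv[0],uv[1],1]); o=-R.T@t
    return o+d*(z-o[2])/d[2]
def proj(C,X):
    K,R,t=C; p=K@(R@np.asarray(X,float)+t); return p[:2]/p[2]
def whites(im,thr=185,lo=15,hi=4000):
    m=((im.min(2)>thr)&(im.max(2).astype(int)-im.min(2)<25)).astype(np.uint8)
    n,l,s,c=cv2.connectedComponentsWithStats(m)
    return [(c[k].round(1).tolist(),s[k].tolist()) for k in range(1,n) if lo<s[k][4]<hi]
E
python3 - <<'E'
from h import *
C=cam("top"); im=cv2.imread("pics/top0.png")
for c,s in whites(im,165): print(c,s,ray(C,c,.054).round(4))
for n,(u,v) in dict(L0=(487,277),L1=(507,385),R0=(705,237),R1=(733,345)).items(): print(n,ray(C,(100+u/2,60+v/2),.042).round(4))
print("knob",ray(C,(100+184/2,60+291/2),.052), "tin",ray(C,(100+353/2,60+153/2),.074),"pot",ray(C,(100+461/2,60+187/2),.082))
S=cam("scene")
for X in [(.6,.1,.054)]: print(proj(S,X))
cv2.imwrite("pics/sf.png",cv2.resize(cv2.imread("pics/scene0.png"),(800,500)))
E
```

```text
[264.5, 1.1] [258, 0, 14, 4, 40] [1.1616 0.1491 0.054 ]
[572.9, 8.3] [569, 5, 8, 7, 40] [ 1.1391 -0.698   0.054 ]
[279.9, 20.4] [273, 15, 15, 12, 147] [1.1002 0.1052 0.054 ]
[236.4, 84.1] [206, 54, 61, 54, 561] [0.9085 0.214  0.054 ]
[429.8, 66.6] [423, 60, 15, 14, 153] [ 0.9599 -0.2934  0.054 ]
[355.9, 109.3] [347, 102, 19, 16, 236] [ 0.8374 -0.0959  0.054 ]
[284.3, 179.8] [280, 175, 10, 10, 74] [0.6495 0.0837 0.054 ]
[195.5, 204.7] [172, 186, 42, 40, 712] [0.5869 0.2967 0.054 ]
[415.6, 197.9] [411, 193, 10, 10, 77] [ 0.6042 -0.2353  0.054 ]
[389.7, 201.3] [385, 197, 10, 10, 80] [ 0.5957 -0.1722  0.054 ]
[175.5, 213.3] [173, 210, 7, 8, 32] [0.5657 0.3431 0.054 ]
[289.5, 224.3] [285, 220, 10, 10, 81] [0.5393 0.069  0.054 ]
[395.4, 226.6] [391, 222, 10, 10, 84] [ 0.534  -0.1832  0.054 ]
[196.2, 274.9] [191, 270, 11, 10, 85] [0.4208 0.2827 0.054 ]
[241.4, 274.5] [236, 270, 11, 10, 86] [0.4218 0.1782 0.054 ]
[309.1, 398.6] [250, 398, 138, 2, 216] [0.1597 0.02   0.054 ]
L0 [ 0.6054 -0.0615  0.042 ]
L1 [ 0.4737 -0.0833  0.042 ]
R0 [ 0.6566 -0.333   0.042 ]
R1 [ 0.5217 -0.3558  0.042 ]
knob [0.58530167 0.30564012 0.052     ] tin [0.75457821 0.10347369 0.074     ] pot [ 0.7075823 -0.0289809  0.082    ]
[298.09219878 184.59674345]
```

View pics/top0.png

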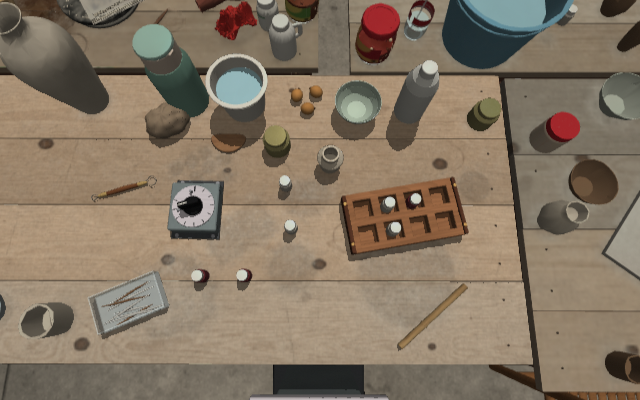

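View pics/sf.png

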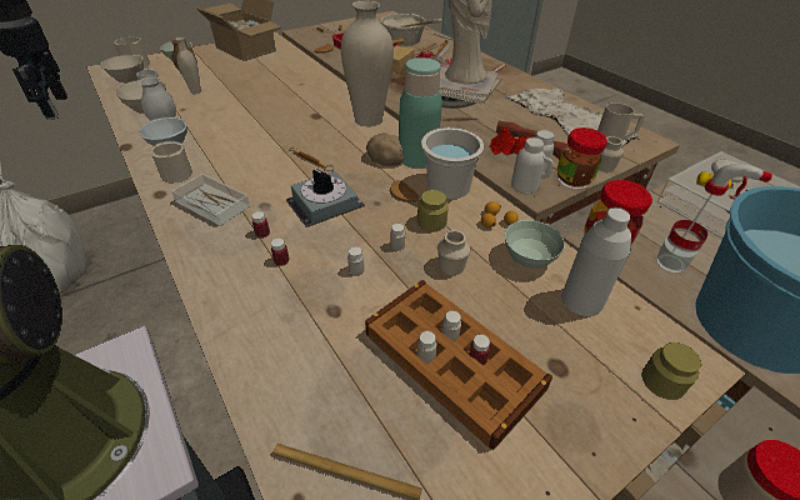

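Exactly four spares, all found. I'm moving above spare C (x 0.421, y 0.283).

Emit:
{"name": "step_arm", "arguments": {"plan": [[[16, -18, -5], [0, 0, 0], 70], [[17, -19, -5], [0, 0, 0], 70], [[17, -19, -5], [0, 0, 0], 70], [[17, -19, -5], [0, 0, 0], 70], [[17, -19, -5], [0, 0, 0], 70], [[17, -19, -5], [0, 0, 0], 70], [[17, -19, -5], [0, 0, 0], 70], [[17, -19, -5], [0, 0, 0], 70]], "newtons": 30}}

```text
t: 1.37
ee_pos: [0.291, 0.4276, 0.2162]
ee_rot: [3.141, 0.0, 2.88]
wrist_force: [0.1, 0.2, -0.9]
finger_gap: 0.0701
finger_force: 0.0
```

Emit:
{"name": "step_arm", "arguments": {"plan": [[[17, -19, -5], [0, 0, 0], 70], [[17, -19, -5], [0, 0, 0], 70], [[17, -19, -5], [0, 0, 0], 70], [[17, -19, -5], [0, 0, 0], 70], [[17, -19, -5], [0, 0, 0], 70], [[17, -19, -5], [0, 0, 0], 70], [[17, -19, -5], [0, 0, 0], 70], [[12, -11, -5], [0, 0, 0], 70]]}}

```text
t: 2.03
ee_pos: [0.4225, 0.2828, 0.1763]
ee_rot: [-3.141, 0.001, 2.878]
wrist_force: [1.0, 0.3, 0.2]
finger_gap: 0.0703
finger_force: 0.0
```

```bash
cat > w.py <<'E'
from h import *
import sys
o=arm.get_obs(); im=arm.snapshot("wrist"); cv2.imwrite(f"pics/{sys.argv[1]}.png",im)
C=cam("wrist",o); z=float(sys.argv[2]) if len(sys.argv)>2 else .054
print(o["t"],o["ee_pos"].round(4),o["ee_rot"].round(3),o["finger_gap"].round(4),o["finger_force"])
for c,s in whites(im,165,60,20000): print(c,s,ray(C,c,z).round(4))
E
python3 w.py w1
```

```text
Traceback (most recent call last):
  File "w.py", line 5, in <module>
    print(o["t"],o["ee_pos"].round(4),o["ee_rot"].round(3),o["finger_gap"].round(4),o["finger_force"])
                                                           ^^^^^^^^^^^^^^^^^^^^^
AttributeError: 'float' object has no attribute 'round'
```

View pics/w1.png

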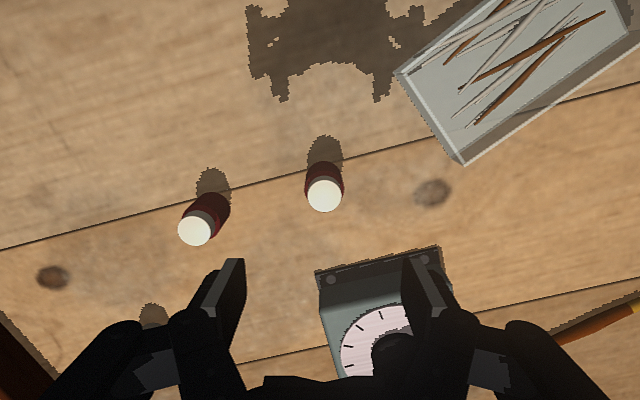

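The wrist view shows both red bottles, with caps at about (324,195) and (195,230), and the fingers at the bottom of the frame.

```bash
sed -i 's/o\["finger_gap"\].round(4)/round(o["finger_gap"],4)/' w.py; python3 w.py w2
```

```text
2.0833 [0.4237 0.2815 0.1753] [-3.140e+00  2.000e-03  2.877e+00] 0.07 0.0
[447.4, 34.8] [403, 0, 91, 70, 310] [0.3384 0.3852 0.054 ]
[592.9, 75.8] [572, 59, 45, 33, 80] [0.3877 0.4736 0.054 ]
[433.0, 111.5] [407, 74, 53, 77, 281] [0.3829 0.3688 0.054 ]
[324.4, 197.7] [309, 185, 32, 25, 551] [0.4233 0.2817 0.054 ]
[200.7, 233.6] [187, 222, 24, 22, 315] [0.4266 0.1829 0.054 ]
[369.9, 337.8] [342, 305, 67, 71, 2277] [0.5556 0.2862 0.054 ]
```

Emit:
{"name": "step_arm", "arguments": {"plan": [[[-1, 0, -15], [0, 0, 0], 70], [[0, 1, -17], [0, 0, 0], 70], [[0, 0, -17], [0, 0, 0], 70], [[0, 0, -17], [0, 0, 0], 70], [[0, 0, -17], [0, 0, 0], 70], [[0, 0, -17], [0, 0, 0], 70], [[0, 0, -15], [0, 0, 0], 70], [[0, 0, -5], [0, 0, 0], 70]]}}

```text
t: 2.8
ee_pos: [0.4186, 0.2855, 0.0545]
ee_rot: [-3.14, -0.002, 2.881]
wrist_force: [-0.8, -0.4, 0.0]
finger_gap: 0.0696
finger_force: 0.0
```

Emit:
{"name": "step_arm", "arguments": {"plan": [[[0, 0, 0], [0, 0, 0], 20], [[0, 0, 0], [0, 0, 0], 20], [[0, 0, 0], [0, 0, 0], 20], [[0, 0, 0], [0, 0, 0], 20], [[0, 0, 0], [0, 0, 0], 20], [[0, 0, 0], [0, 0, 0], 20], [[0, 0, 0], [0, 0, 0], 20], [[0, 0, 0], [0, 0, 0], 20]]}}

```text
t: 3.47
ee_pos: [0.4212, 0.2861, 0.0575]
ee_rot: [3.14, 0.001, 2.88]
wrist_force: [-1.2, -1.2, 6.1]
finger_gap: 0.0286
finger_force: 29.8
```

```bash
python3 w.py w3; python3 - <<'E'
import cv2
a=cv2.imread("pics/w3.png")[150:400,170:490]
from bench import arm
b=arm.snapshot("scene"); cv2.imwrite("pics/s3.png",b)
b=b[130:230,150:300]
cv2.imwrite("pics/c3.png",cv2.vconcat([cv2.resize(a,(384,300)),cv2.resize(b,(384,256),interpolation=3)]))
E
```

```text
3.4667 [0.4212 0.2861 0.0575] [3.14e+00 1.00e-03 2.88e+00] 0.0286 29.775311993871583
[507.4, 35.8] [458, 0, 101, 72, 859] [0.344  0.3675 0.054 ]
[586.3, 13.9] [554, 0, 63, 37, 306] [0.344  0.3921 0.054 ]
[550.8, 103.2] [463, 3, 177, 226, 15144] [0.3689 0.3799 0.054 ]
[622.5, 50.2] [590, 30, 50, 43, 432] [0.358  0.4033 0.054 ]
[327.0, 291.6] [298, 267, 59, 50, 2321] [0.4215 0.287  0.054 ]
[91.3, 346.1] [63, 325, 57, 43, 1903] [0.4216 0.1805 0.054 ]
```

View pics/c3.png

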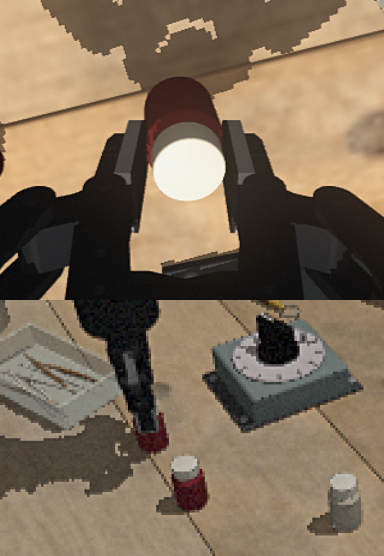

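The fingers straddle bottle C, but the tips sit on the shoulder and the gap reads 28.6 mm. I'll open, go 7 mm lower and regrip on the body.

Emit:
{"name": "step_arm", "arguments": {"plan": [[[0, 0, 0], [0, 0, 0], 55], [[0, 0, 0], [0, 0, 0], 55], [[0, 0, 0], [0, 0, 0], 55], [[0, 0, 0], [0, 0, 0], 55], [[0, -1, -3], [0, 0, 0], 55], [[0, 0, -4], [0, 0, 0], 55], [[0, 0, 0], [0, 0, 0], 55], [[0, 0, 0], [0, 0, 0], 20]]}}

```text
t: 4.23
ee_pos: [0.4199, 0.2843, 0.0488]
ee_rot: [-3.141, -0.001, 2.88]
wrist_force: [-1.1, -0.2, -0.4]
finger_gap: 0.0443
finger_force: 0.0
```

Emit:
{"name": "step_arm", "arguments": {"plan": [[[0, 0, 0], [0, 0, 0], 20], [[0, 0, 0], [0, 0, 0], 20], [[0, 0, 0], [0, 0, 0], 20], [[0, 0, 0], [0, 0, 0], 20], [[0, 0, 0], [0, 0, 0], 20], [[0, 0, 0], [0, 0, 0], 20], [[0, 0, 0], [0, 0, 0], 20], [[0, 0, 0], [0, 0, 0], 20]]}}

```text
t: 4.9
ee_pos: [0.4203, 0.2846, 0.0493]
ee_rot: [3.141, 0.0, 2.88]
wrist_force: [-0.1, 0.3, 0.0]
finger_gap: 0.0297
finger_force: 29.7
```

Emit:
{"name": "step_arm", "arguments": {"plan": [[[0, 0, 8], [0, 0, 0], 20], [[0, 0, 14], [0, 0, 0], 20], [[0, 0, 15], [0, 0, 0], 20], [[0, 0, 15], [0, 0, 0], 20], [[0, 0, 15], [0, 0, 0], 20], [[0, 0, 15], [0, 0, 0], 20], [[0, 0, 15], [0, 0, 0], 20], [[0, 0, 15], [0, 0, 0], 20]]}}

```text
t: 5.57
ee_pos: [0.4201, 0.2844, 0.1626]
ee_rot: [-3.142, 0.0, 2.88]
wrist_force: [0.1, -0.6, -1.4]
finger_gap: 0.0299
finger_force: 29.8
```

Emit:
{"name": "step_arm", "arguments": {"plan": [[[3, -12, 0], [0, 0, 0], 20], [[6, -25, 0], [0, 0, 0], 20], [[6, -25, 0], [0, 0, 0], 20], [[6, -25, 0], [0, 0, 0], 20], [[6, -25, 0], [0, 0, 0], 20], [[6, -25, 0], [0, 0, 0], 20], [[6, -25, 0], [0, 0, 0], 20], [[6, -25, 0], [0, 0, 0], 20]]}}

```text
t: 6.23
ee_pos: [0.4648, 0.0955, 0.1609]
ee_rot: [-3.141, -0.001, 2.88]
wrist_force: [0.9, 0.5, -1.0]
finger_gap: 0.0294
finger_force: 29.8
```

Emit:
{"name": "step_arm", "arguments": {"plan": [[[6, -25, 0], [0, 0, 0], 20], [[6, -25, 0], [0, 0, 0], 20], [[6, -25, 0], [0, 0, 0], 20], [[6, -25, 0], [0, 0, 0], 20], [[6, -25, 0], [0, 0, 0], 20], [[6, -25, 0], [0, 0, 0], 20], [[6, -25, 0], [0, 0, 0], 20], [[6, -25, 0], [0, 0, 0], 20]]}}

```text
t: 6.9
ee_pos: [0.5125, -0.1044, 0.1608]
ee_rot: [-3.141, -0.001, 2.879]
wrist_force: [0.3, 0.8, -0.1]
finger_gap: 0.0296
finger_force: 29.8
```

```bash
python3 w.py w4 .063; python3 - <<'E'
from h import *
C=cam("top"); im=arm.snapshot("top"); cv2.imwrite("pics/t4.png",im)
for c,s in whites(im,165,40,100): print(c,ray(C,c,.054).round(4))
E
```

```text
6.9 [ 0.5125 -0.1044  0.1608] [-3.141e+00 -1.000e-03  2.879e+00] 0.0296 29.829382414463907
[581.8, 179.6] [564, 163, 37, 34, 967] [0.5355 0.0632 0.063 ]
[227.2, 262.7] [210, 248, 35, 30, 836] [ 0.5333 -0.1811  0.063 ]
[324.5, 304.3] [294, 278, 62, 53, 2536] [ 0.5847 -0.1235  0.063 ]
[604.7, 307.9] [589, 295, 33, 26, 624] [0.6417 0.0771 0.063 ]
[264.5, 1.3] [1.161  0.1491 0.054 ]
[572.8, 8.0] [ 1.1401 -0.6979  0.054 ]
[412.5, 16.7] [ 1.1121 -0.2564  0.054 ]
[422.7, 16.2] [ 1.1137 -0.2843  0.054 ]
[284.4, 179.8] [0.6495 0.0835 0.054 ]
[289.5, 224.4] [0.539 0.069 0.054]
[625.0, 225.4] [ 0.5374 -0.7301  0.054 ]
[241.4, 274.5] [0.4218 0.1782 0.054 ]
[270.5, 398.5] [0.1598 0.1032 0.054 ]
```

View pics/w4.png

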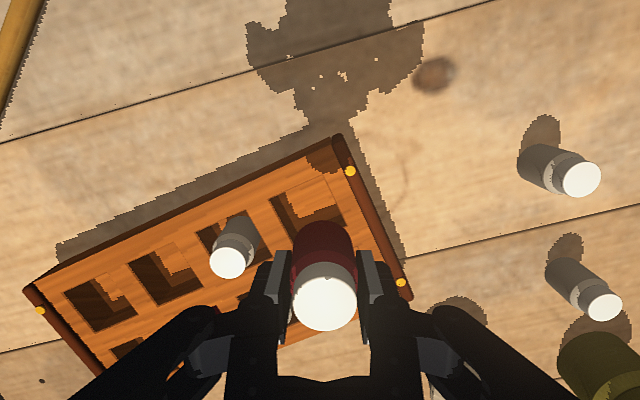

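Bottle C is held clear above the rack. The rack's rail corners are at about (343,135) and (411,300), and the pocket openings show. I'll fit the rack pose from those corners.

```bash
cat > rk.py <<'E'
from h import *
from scipy.optimize import least_squares
o=dict(ee_pos=[.5125,-.1044,.1608],ee_rot=[-3.141,-.001,2.879]); C=cam("wrist",o)
P=[(270,197,-32,96,-22,22),(327,178,-32,96,-22,-22),(347,223,-32,96,22,-22),
   (131,265,-32,-32,-22,22),(182,250,-32,-32,-22,-22),(203,290,-32,-32,22,-22),(151,307,-32,-32,22,22),
   (64,293,-32,-96,-22,22),(113,277,-32,-96,-22,-22),(134,318,-32,-96,22,-22)]
W=np.array([ray(C,p[:2],.037)[:2] for p in P])
def rot(a): return np.array([[np.cos(a),-np.sin(a)],[np.sin(a),np.cos(a)]])
# image 'up' = -x (base side); image right = +y
L=np.array([(a+(c),b+(-d)) for _,_,a,b,c,d in P])/1000
f=lambda q:(W-(L@rot(q[2]).T+q[:2])).ravel()
s=least_squares(f,[.564,-.208,.17]); print(s.x.round(4),(s.fun*1000).round(1))
for n,p in enumerate([(x,y) for x in(-32,32) for y in(-96,-32,32,96)]): print(n,(rot(s.x[2])@np.array(p)/1000+s.x[:2]).round(4))
E
python3 rk.py
```

```text
[ 0.5711 -0.2075  0.1744] [-3.5  0.9  1.   2.2 -4.   0.2  0.1  2.3  5.9  3.4  0.9 -1.7 -2.5 -6.3
 -1.4  0.9  2.9  3.2  0.5 -5.1]
0 [ 0.5562 -0.3076]
1 [ 0.5451 -0.2446]
2 [ 0.534  -0.1815]
3 [ 0.5229 -0.1185]
4 [ 0.6193 -0.2965]
5 [ 0.6082 -0.2335]
6 [ 0.5971 -0.1704]
7 [ 0.586  -0.1074]
```

```bash
cat >> rk.py <<'E'
def draw(im,C,q):
    R=rot(q[2])
    for x in(-32,32):
        for y in(-96,-32,32,96):
            pts=[proj(C,[*(R@np.array([x+a,y+b])/1000+q[:2]),.037]) for a,b in((-22,-22),(22,-22),(22,22),(-22,22))]
            cv2.polylines(im,[np.int32(np.array(pts)*16)],True,(0,255,0),1,cv2.LINE_AA,4)
    pts=[proj(C,[*(R@np.array(p)/1000+q[:2]),.042]) for p in((-72,-143),(72,-143),(72,143),(-72,143))]
    cv2.polylines(im,[np.int32(np.array(pts)*16)],True,(255,255,0),1,cv2.LINE_AA,4)
    return im
if __name__=="__main__":
    import sys
    q=[float(v) for v in sys.argv[1:4]] if len(sys.argv)>3 else s.x
    a=draw(cv2.imread("pics/w4.png"),C,q)[110:400,0:430]; b=draw(cv2.imread("pics/top0.png"),cam("top"),q)[160:270,320:480]
    b=cv2.resize(draw(cv2.resize(cv2.imread("pics/top0.png"),None,fx=1,fy=1),cam("top"),q)[165:265,325:480],(645,416),interpolation=3)[:,:645]
    cv2.imwrite("pics/ov.png",np.vstack([cv2.resize(a,(430,290)),cv2.resize(b,(430,277))]))
E
python3 rk.py >/dev/null
```

```text
(no output)
```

View pics/ov.png

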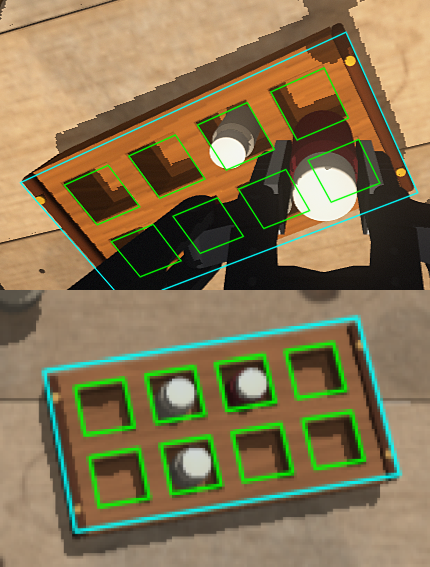

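The fitted outlines agree with both views to about 2 mm, and clearance is 6 mm. Placing C into pocket 3 (0.523, -0.1185).

Emit:
{"name": "step_arm", "arguments": {"plan": [[[5, -7, 0], [0, 0, 0], 20], [[5, -7, 0], [0, 0, 0], 20], [[0, 0, -8], [0, 0, 0], 20], [[0, 0, -12], [0, 0, 0], 20], [[0, 0, -12], [0, 0, 0], 20], [[0, 0, -12], [0, 0, 0], 20], [[0, 0, -12], [0, 0, 0], 20], [[0, 0, 0], [0, 0, 0], 20]]}}

```text
t: 7.67
ee_pos: [0.5213, -0.1153, 0.1025]
ee_rot: [-3.142, -0.004, 2.881]
wrist_force: [-0.7, 0.9, -1.7]
finger_gap: 0.0294
finger_force: 29.9
```

Emit:
{"name": "step_arm", "arguments": {"plan": [[[0, 0, -6], [0, 0, 0], 20], [[0, 0, -6], [0, 0, 0], 20], [[0, 0, -6], [0, 0, 0], 20], [[0, 0, -6], [0, 0, 0], 20], [[0, 0, -6], [0, 0, 0], 20], [[0, 0, -6], [0, 0, 0], 20], [[0, 0, -6], [0, 0, 0], 20], [[0, 0, 0], [0, 0, 0], 20]]}}

```text
t: 8.33
ee_pos: [0.5226, -0.1163, 0.062]
ee_rot: [-3.142, -0.002, 2.88]
wrist_force: [-0.7, -0.1, -0.4]
finger_gap: 0.0296
finger_force: 29.9
```

Emit:
{"name": "step_arm", "arguments": {"plan": [[[0, -1, -1], [0, 0, 0], 20], [[0, 0, 0], [0, 0, 0], 46], [[0, 0, 0], [0, 0, 0], 46], [[0, 0, 0], [0, 0, 0], 46], [[0, 0, 0], [0, 0, 0], 46], [[0, 0, 10], [0, 0, 0], 46], [[0, 0, 20], [0, 0, 0], 46], [[0, 0, 25], [0, 0, 0], 46]]}}

```text
t: 9.0
ee_pos: [0.5219, -0.1171, 0.1173]
ee_rot: [-3.141, -0.003, 2.88]
wrist_force: [0.8, 0.0, 0.3]
finger_gap: 0.0457
finger_force: 0.0
```

Emit:
{"name": "step_arm", "arguments": {"plan": [[[-10, 20, 25], [0, 0, 0], 60], [[-10, 35, 20], [0, 0, 0], 60], [[-10, 35, 0], [0, 0, 0], 60], [[-10, 35, 0], [0, 0, 0], 60], [[-10, 35, 0], [0, 0, 0], 60], [[-10, 35, 0], [0, 0, 0], 60], [[-20, 35, 0], [0, 0, 0], 60], [[-18, 35, 0], [0, 0, 0], 60]]}}

```text
t: 9.67
ee_pos: [0.4246, 0.1491, 0.1634]
ee_rot: [3.141, 0.001, 2.879]
wrist_force: [0.2, 0.5, 0.1]
finger_gap: 0.06
finger_force: 0.0
```

```bash
cat > t.py <<'E'
from h import *
C=cam("top"); im=arm.snapshot("top"); cv2.imwrite("pics/t.png",im)
for c,s in whites(im,165,40,100):
    a=ray(C,c,.054); b=ray(C,c,.063)
    if a[0]<.75 and .3<a[0] and abs(a[1])<.6: print(c,"table",a[:2].round(4),"rack",b[:2].round(4))
E
python3 t.py; python3 w.py w5
```

```text
[284.3, 179.7] table [0.6497 0.0837] rack [0.6472 0.0829]
[415.6, 197.9] table [ 0.6042 -0.2353] rack [ 0.6021 -0.233 ]
[389.6, 201.3] table [ 0.5957 -0.172 ] rack [ 0.5937 -0.1703]
[289.5, 224.4] table [0.539 0.069] rack [0.5376 0.0683]
[395.4, 226.6] table [ 0.534  -0.1832] rack [ 0.5326 -0.1814]
[369.0, 230.5] table [ 0.5246 -0.1201] rack [ 0.5232 -0.1189]
9.7167 [0.4212 0.1544 0.1632] [ 3.137e+00 -3.000e-03  2.885e+00] 0.0598 0.0
[614.2, 50.5] [601, 24, 27, 54, 226] [0.3696 0.352  0.054 ]
[633.0, 91.6] [627, 77, 13, 30, 111] [0.3976 0.3638 0.054 ]
[354.1, 201.7] [341, 189, 29, 25, 515] [0.4246 0.1757 0.054 ]
[557.8, 304.7] [497, 284, 112, 54, 2388] [0.5486 0.3107 0.054 ]
[262.1, 359.4] [249, 348, 26, 23, 404] [0.5402 0.0706 0.054 ]
```

C stands in pocket 3. Spare D is still at about (0.422, 0.1775), so that one is next.

Emit:
{"name": "step_arm", "arguments": {"plan": [[[-1, 15, 0], [0, 0, 0], 65], [[-2, 15, -5], [0, 0, 0], 65], [[0, 0, -18], [0, 0, 0], 65], [[0, 0, -18], [0, 0, 0], 65], [[0, 0, -18], [0, 0, 0], 65], [[0, 0, -18], [0, 0, 0], 65], [[0, 0, -18], [0, 0, 0], 65], [[0, 0, -12], [0, 0, 0], 65]]}}

```text
t: 10.43
ee_pos: [0.4223, 0.1768, 0.0545]
ee_rot: [-3.141, -0.0, 2.879]
wrist_force: [-0.7, -0.1, 0.5]
finger_gap: 0.065
finger_force: 0.0
```

Emit:
{"name": "step_arm", "arguments": {"plan": [[[0, 0, -6], [0, 0, 0], 65], [[0, 0, 0], [0, 0, 0], 20], [[0, 0, 0], [0, 0, 0], 20], [[0, 0, 0], [0, 0, 0], 20], [[0, 0, 0], [0, 0, 0], 20], [[0, 0, 0], [0, 0, 0], 20], [[0, 0, 0], [0, 0, 0], 20], [[0, 0, 0], [0, 0, 0], 20]]}}

```text
t: 11.1
ee_pos: [0.4232, 0.1778, 0.0503]
ee_rot: [3.141, 0.002, 2.88]
wrist_force: [-0.3, -1.0, 6.9]
finger_gap: 0.0297
finger_force: 29.9
```

Emit:
{"name": "step_arm", "arguments": {"plan": [[[0, 0, 8], [0, 0, 0], 20], [[0, 0, 14], [0, 0, 0], 20], [[0, 0, 15], [0, 0, 0], 20], [[0, 0, 15], [0, 0, 0], 20], [[0, 0, 15], [0, 0, 0], 20], [[0, 0, 16], [0, 0, 0], 20], [[0, 0, 16], [0, 0, 0], 20], [[0, 0, 16], [0, 0, 0], 20]]}}

```text
t: 11.77
ee_pos: [0.4219, 0.1775, 0.1656]
ee_rot: [3.141, -0.0, 2.88]
wrist_force: [-0.3, -0.3, 0.1]
finger_gap: 0.0298
finger_force: 30.1
```

Emit:
{"name": "step_arm", "arguments": {"plan": [[[13, -22, 0], [0, 0, 0], 20], [[13, -22, 0], [0, 0, 0], 20], [[13, -22, 0], [0, 0, 0], 20], [[13, -22, 0], [0, 0, 0], 20], [[13, -22, 0], [0, 0, 0], 20], [[13, -22, 0], [0, 0, 0], 20], [[13, -22, 0], [0, 0, 0], 20], [[13, -22, 0], [0, 0, 0], 20]]}}

```text
t: 12.43
ee_pos: [0.5265, 0.0005, 0.1648]
ee_rot: [3.141, -0.0, 2.88]
wrist_force: [1.4, 0.6, -0.8]
finger_gap: 0.0298
finger_force: 30.1
```

Emit:
{"name": "step_arm", "arguments": {"plan": [[[10, -18, 0], [0, 0, 0], 20], [[10, -18, 0], [0, 0, 0], 20], [[10, -18, 0], [0, 0, 0], 20], [[10, -18, 0], [0, 0, 0], 20], [[10, -18, 0], [0, 0, 0], 20], [[10, -18, 0], [0, 0, 0], 20], [[0, 0, -10], [0, 0, 0], 20], [[0, 0, -10], [0, 0, 0], 20]]}}

```text
t: 13.1
ee_pos: [0.5869, -0.1072, 0.1445]
ee_rot: [3.141, 0.001, 2.878]
wrist_force: [-0.2, 0.3, -0.6]
finger_gap: 0.0297
finger_force: 30.1
```

Emit:
{"name": "step_arm", "arguments": {"plan": [[[0, 0, -10], [0, 0, 0], 20], [[0, 0, -10], [0, 0, 0], 20], [[0, 0, -10], [0, 0, 0], 20], [[0, 0, -10], [0, 0, 0], 20], [[0, 0, 0], [0, 0, 0], 20], [[0, 0, 0], [0, 0, 0], 20], [[0, 0, 0], [0, 0, 0], 20], [[0, 0, 0], [0, 0, 0], 20]]}}

```text
t: 13.77
ee_pos: [0.5869, -0.1064, 0.105]
ee_rot: [3.141, 0.001, 2.88]
wrist_force: [0.3, -0.1, -0.4]
finger_gap: 0.0293
finger_force: 30.1
```

```bash
python3 t.py; python3 w.py w6 .063
```

```text
[284.4, 179.8] table [0.6495 0.0835] rack [0.6469 0.0827]
[289.5, 224.4] table [0.539 0.069] rack [0.5376 0.0683]
[133.1, 312.6] table [0.337  0.4193] rack [0.3375 0.4152]
13.8167 [ 0.5869 -0.1065  0.105 ] [3.142e+00 1.000e-03 2.880e+00] 0.0297 30.10427649045596
[147.7, 187.8] [122, 164, 52, 49, 1979] [ 0.5331 -0.1812  0.063 ]
[213.8, 287.6] [191, 269, 46, 39, 1409] [ 0.5944 -0.1703  0.063 ]
[323.4, 298.8] [291, 272, 63, 53, 2447] [ 0.6165 -0.115   0.063 ]
[116.4, 323.2] [95, 306, 44, 36, 1227] [ 0.602  -0.2314  0.063 ]
```

```bash
python3 -c "
from h import *
print(proj(cam('wrist'),[.523,-.119,.063]))"
```

```text
[262.70900386 134.45339548]
```

View pics/w6.png

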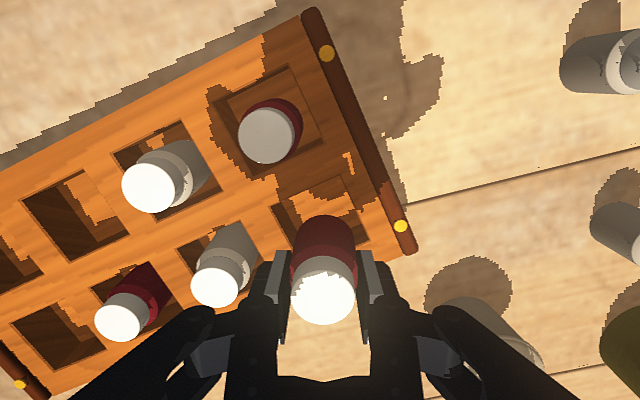

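C stands upright in pocket 3 at (267,135), just in shadow, and D hangs over pocket 7. I'll lower D and release it.

Emit:
{"name": "step_arm", "arguments": {"plan": [[[0, 0, -6], [0, 0, 0], 20], [[0, 0, -6], [0, 0, 0], 20], [[0, 0, -6], [0, 0, 0], 20], [[0, 0, -6], [0, 0, 0], 20], [[0, 0, -6], [0, 0, 0], 20], [[0, 0, -6], [0, 0, 0], 20], [[0, 0, -6], [0, 0, 0], 20], [[0, 0, 0], [0, 0, 0], 20]]}}

```text
t: 14.53
ee_pos: [0.5862, -0.1064, 0.0614]
ee_rot: [-3.142, -0.001, 2.88]
wrist_force: [-0.5, -0.8, 1.9]
finger_gap: 0.0293
finger_force: 31.1
```

Emit:
{"name": "step_arm", "arguments": {"plan": [[[0, 0, -1], [0, 0, 0], 20], [[0, 0, 0], [0, 0, 0], 46], [[0, 0, 0], [0, 0, 0], 46], [[0, 0, 0], [0, 0, 0], 46], [[0, 0, 0], [0, 0, 0], 46], [[0, 0, 10], [0, 0, 0], 46], [[0, 0, 20], [0, 0, 0], 46], [[0, 0, 25], [0, 0, 0], 46]]}}

```text
t: 15.2
ee_pos: [0.5849, -0.1062, 0.116]
ee_rot: [-3.141, -0.003, 2.88]
wrist_force: [0.4, 0.0, 1.3]
finger_gap: 0.0461
finger_force: 0.0
```

Emit:
{"name": "step_arm", "arguments": {"plan": [[[0, 0, 25], [0, 0, 0], 60], [[0, 10, 20], [0, 0, 0], 60], [[-10, 20, 0], [0, 0, 0], 60], [[-10, 25, 0], [0, 0, 0], 60], [[-10, 25, 0], [0, 0, 0], 60], [[-10, 25, 0], [0, 0, 0], 60], [[-10, 25, 0], [0, 0, 0], 60], [[0, 15, 0], [0, 0, 0], 60]]}}

```text
t: 15.87
ee_pos: [0.5344, 0.0405, 0.1622]
ee_rot: [3.141, -0.001, 2.881]
wrist_force: [-0.3, -0.1, -1.0]
finger_gap: 0.06
finger_force: 0.0
```

```bash
python3 t.py; python3 w.py w7
```

```text
[415.5, 197.9] table [ 0.6042 -0.2351] rack [ 0.6021 -0.2328]
[389.6, 201.3] table [ 0.5957 -0.172 ] rack [ 0.5937 -0.1703]
[362.6, 205.1] table [ 0.5862 -0.1065] rack [ 0.5843 -0.1054]
[395.4, 226.6] table [ 0.534  -0.1832] rack [ 0.5326 -0.1814]
[368.9, 230.4] table [ 0.5248 -0.1198] rack [ 0.5235 -0.1186]
15.9167 [0.5354 0.0423 0.1623] [ 3.139 -0.     2.883] 0.06 0.0
[633.3, 193.1] [625, 153, 15, 78, 750] [0.5824 0.2521 0.054 ]
[362.1, 201.5] [346, 185, 34, 33, 844] [0.5401 0.0688 0.054 ]
[101.3, 251.9] [83, 236, 35, 29, 635] [ 0.5292 -0.125   0.054 ]
[27.3, 285.4] [8, 272, 35, 23, 431] [ 0.5408 -0.1923  0.054 ]
[156.1, 311.4] [137, 302, 32, 22, 295] [ 0.5878 -0.1073  0.054 ]
[81.1, 346.4] [64, 335, 31, 21, 396] [ 0.6035 -0.1801  0.054 ]
```

D is in pocket 7. Next is grey spare B at (0.5395, 0.069).

Emit:
{"name": "step_arm", "arguments": {"plan": [[[1, 15, 0], [0, 0, 0], 65], [[2, 16, -5], [0, 0, 0], 65], [[0, 0, -18], [0, 0, 0], 65], [[0, 0, -18], [0, 0, 0], 65], [[0, 0, -18], [0, 0, 0], 65], [[0, 0, -18], [0, 0, 0], 65], [[0, 0, -18], [0, 0, 0], 65], [[0, 0, -12], [0, 0, 0], 65]]}}

```text
t: 16.63
ee_pos: [0.5391, 0.0685, 0.0532]
ee_rot: [-3.141, -0.001, 2.879]
wrist_force: [-0.9, 0.4, 0.1]
finger_gap: 0.065
finger_force: 0.0
```

Emit:
{"name": "step_arm", "arguments": {"plan": [[[0, 0, -5], [0, 0, 0], 65], [[0, 0, 0], [0, 0, 0], 20], [[0, 0, 0], [0, 0, 0], 20], [[0, 0, 0], [0, 0, 0], 20], [[0, 0, 0], [0, 0, 0], 20], [[0, 0, 0], [0, 0, 0], 20], [[0, 0, 0], [0, 0, 0], 20], [[0, 0, 0], [0, 0, 0], 20]]}}

```text
t: 17.3
ee_pos: [0.5404, 0.0694, 0.0505]
ee_rot: [3.141, 0.002, 2.88]
wrist_force: [-0.1, -2.4, 6.6]
finger_gap: 0.0298
finger_force: 30.4
```

Emit:
{"name": "step_arm", "arguments": {"plan": [[[0, 0, 8], [0, 0, 0], 20], [[0, 0, 14], [0, 0, 0], 20], [[0, 0, 15], [0, 0, 0], 20], [[0, 0, 15], [0, 0, 0], 20], [[0, 0, 15], [0, 0, 0], 20], [[0, 0, 16], [0, 0, 0], 20], [[0, 0, 16], [0, 0, 0], 20], [[0, 0, 16], [0, 0, 0], 20]]}}

```text
t: 17.97
ee_pos: [0.5388, 0.0697, 0.1654]
ee_rot: [3.141, -0.001, 2.88]
wrist_force: [-0.1, 0.2, -2.1]
finger_gap: 0.0298
finger_force: 30.0
```

Emit:
{"name": "step_arm", "arguments": {"plan": [[[5, -26, 0], [0, 0, 0], 20], [[5, -26, 0], [0, 0, 0], 20], [[5, -26, 0], [0, 0, 0], 20], [[5, -26, 0], [0, 0, 0], 20], [[5, -26, 0], [0, 0, 0], 20], [[5, -26, 0], [0, 0, 0], 20], [[5, -26, 0], [0, 0, 0], 20], [[5, -26, 0], [0, 0, 0], 20]]}}

```text
t: 18.63
ee_pos: [0.5791, -0.1395, 0.1646]
ee_rot: [3.141, -0.0, 2.88]
wrist_force: [-0.9, -0.2, -0.9]
finger_gap: 0.0298
finger_force: 30.0
```

Emit:
{"name": "step_arm", "arguments": {"plan": [[[6, -26, 0], [0, 0, 0], 20], [[7, -26, 0], [0, 0, 0], 20], [[6, -26, 0], [0, 0, 0], 20], [[7, -26, 0], [0, 0, 0], 20], [[6, -26, 0], [0, 0, 0], 20], [[7, -26, 0], [0, 0, 0], 20], [[0, -1, -10], [0, 0, 0], 20], [[0, 0, -10], [0, 0, 0], 20]]}}

```text
t: 19.3
ee_pos: [0.6187, -0.2968, 0.1443]
ee_rot: [3.141, 0.001, 2.878]
wrist_force: [0.4, 0.2, -1.7]
finger_gap: 0.03
finger_force: 30.1
```

Emit:
{"name": "step_arm", "arguments": {"plan": [[[0, 0, -10], [0, 0, 0], 20], [[0, 0, -10], [0, 0, 0], 20], [[0, 0, -10], [0, 0, 0], 20], [[0, 0, 0], [0, 0, 0], 20], [[0, 0, 0], [0, 0, 0], 20], [[0, 0, 0], [0, 0, 0], 20], [[0, 0, 0], [0, 0, 0], 20], [[0, 0, 0], [0, 0, 0], 20]]}}

```text
t: 19.97
ee_pos: [0.6188, -0.2955, 0.1152]
ee_rot: [-3.141, 0.001, 2.88]
wrist_force: [0.1, 0.3, -0.8]
finger_gap: 0.0299
finger_force: 30.1
```

```bash
python3 t.py; python3 w.py w8 .063; python3 - <<'E'
from rk import *
cv2.imwrite("pics/w8o.png",draw(cv2.imread("pics/w8.png"),cam("wrist"),[.5711,-.2075,.1744]))
E
```

```text
[284.3, 179.9] table [0.6492 0.0837] rack [0.6467 0.0829]
[449.4, 187.8] table [ 0.6296 -0.3192] rack [ 0.6272 -0.316 ]
[414.6, 196.8] table [ 0.6069 -0.2331] rack [ 0.6048 -0.2308]
[389.5, 201.4] table [ 0.5955 -0.1717] rack [ 0.5934 -0.17  ]
[362.6, 205.1] table [ 0.5862 -0.1065] rack [ 0.5843 -0.1054]
[395.4, 226.6] table [ 0.534  -0.1832] rack [ 0.5326 -0.1814]
[368.8, 230.5] table [ 0.5246 -0.1196] rack [ 0.5232 -0.1184]
20.0167 [ 0.6187 -0.2956  0.1151] [-3.141e+00  1.000e-03  2.880e+00] 0.0295 30.079652646090835
[524.6, 16.9] [498, 0, 57, 40, 1848] [ 0.5366 -0.1819  0.063 ]
[557.9, 136.3] [532, 111, 53, 51, 2014] [ 0.5943 -0.17    0.063 ]
[438.8, 190.4] [414, 168, 43, 39, 860] [ 0.6069 -0.231   0.063 ]
[325.4, 302.1] [293, 276, 64, 52, 2431] [ 0.6577 -0.3053  0.063 ]
[ 0.5711 -0.2075  0.1744] [-3.5  0.9  1.   2.2 -4.   0.2  0.1  2.3  5.9  3.4  0.9 -1.7 -2.5 -6.3
 -1.4  0.9  2.9  3.2  0.5 -5.1]
0 [ 0.5562 -0.3076]
1 [ 0.5451 -0.2446]
2 [ 0.534  -0.1815]
3 [ 0.5229 -0.1185]
4 [ 0.6193 -0.2965]
5 [ 0.6082 -0.2335]
6 [ 0.5971 -0.1704]
7 [ 0.586  -0.1074]
```

View pics/w8o.png

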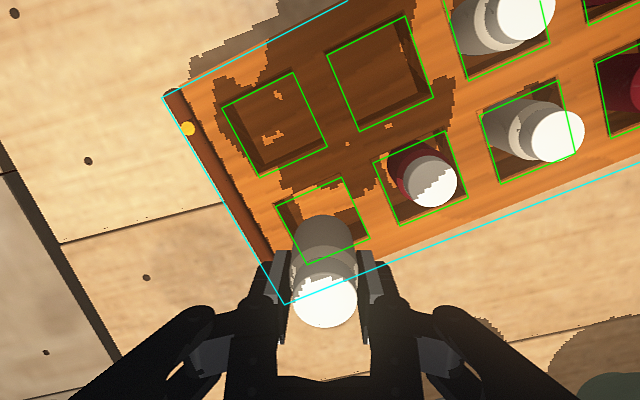

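The overlay fits the rack closely and bottle B is over pocket 4. Lowering and releasing.

Emit:
{"name": "step_arm", "arguments": {"plan": [[[0, 0, -7], [0, 0, 0], 20], [[0, 0, -7], [0, 0, 0], 20], [[0, 0, -7], [0, 0, 0], 20], [[0, 0, -7], [0, 0, 0], 20], [[0, 0, -7], [0, 0, 0], 20], [[0, 0, -7], [0, 0, 0], 20], [[0, 0, -6], [0, 0, 0], 20], [[0, 0, -5], [0, 0, 0], 20]]}}

```text
t: 20.73
ee_pos: [0.6181, -0.2953, 0.0605]
ee_rot: [3.141, -0.001, 2.88]
wrist_force: [-3.1, 0.9, 20.9]
finger_gap: 0.0299
finger_force: 43.6
```

Emit:
{"name": "step_arm", "arguments": {"plan": [[[0, 0, 0], [0, 0, 0], 20], [[0, 0, 0], [0, 0, 0], 46], [[0, 0, 0], [0, 0, 0], 46], [[0, 0, 0], [0, 0, 0], 46], [[0, 0, 0], [0, 0, 0], 46], [[0, 0, 10], [0, 0, 0], 46], [[0, 0, 20], [0, 0, 0], 46], [[0, 0, 25], [0, 0, 0], 46]]}}

```text
t: 21.4
ee_pos: [0.617, -0.2948, 0.1156]
ee_rot: [3.141, -0.003, 2.88]
wrist_force: [-0.2, -0.4, -0.1]
finger_gap: 0.0459
finger_force: 0.0
```

Emit:
{"name": "step_arm", "arguments": {"plan": [[[0, 0, 25], [0, 0, 0], 60], [[0, 20, 20], [0, 0, 0], 60], [[0, 30, 0], [0, 0, 0], 60], [[0, 30, 0], [0, 0, 0], 60], [[0, 30, 0], [0, 0, 0], 60], [[0, 30, 0], [0, 0, 0], 60], [[5, 30, 0], [0, 0, 0], 60], [[5, 30, 0], [0, 0, 0], 60]]}}

```text
t: 22.07
ee_pos: [0.6283, -0.0941, 0.1624]
ee_rot: [3.141, 0.001, 2.88]
wrist_force: [0.6, 0.1, 0.5]
finger_gap: 0.0599
finger_force: 0.0
```

Emit:
{"name": "step_arm", "arguments": {"plan": [[[5, 30, 0], [0, 0, 0], 60], [[5, 30, 0], [0, 0, 0], 60], [[5, 30, 0], [0, 0, 0], 60], [[0, 30, 0], [0, 0, 0], 60], [[0, 20, 0], [0, 0, 0], 60], [[0, 10, 0], [0, 0, 0], 60], [[0, 0, 0], [0, 0, 0], 60], [[0, 0, 0], [0, 0, 0], 60]]}}

```text
t: 22.73
ee_pos: [0.6434, 0.0543, 0.1617]
ee_rot: [-3.141, 0.001, 2.88]
wrist_force: [0.1, -0.7, 0.2]
finger_gap: 0.0602
finger_force: 0.0
```

```bash
python3 t.py; python3 w.py w9
```

```text
[441.4, 192.2] table [ 0.6185 -0.2989] rack [ 0.6162 -0.2959]
[415.5, 197.9] table [ 0.6042 -0.2351] rack [ 0.6021 -0.2328]
[389.5, 201.4] table [ 0.5955 -0.1717] rack [ 0.5934 -0.17  ]
[362.7, 205.3] table [ 0.5858 -0.1067] rack [ 0.5838 -0.1056]
[395.4, 226.7] table [ 0.5337 -0.1832] rack [ 0.5323 -0.1813]
[368.8, 230.5] table [ 0.5246 -0.1196] rack [ 0.5232 -0.1184]
22.7833 [0.6433 0.0536 0.1616] [-3.141  0.     2.879] 0.06 0.0
[627.0, 43.6] [611, 0, 29, 97, 2070] [0.5909 0.2561 0.054 ]
[10.5, 109.1] [0, 95, 24, 28, 529] [ 0.5287 -0.123   0.054 ]
[71.0, 188.7] [52, 171, 38, 35, 946] [ 0.5868 -0.1117  0.054 ]
[368.8, 203.0] [351, 187, 36, 33, 906] [0.6501 0.084  0.054 ]
[3.0, 228.2] [0, 215, 9, 25, 153] [ 0.601  -0.1732  0.054 ]
```

B is in pocket 4. The last spare, A, is at (0.650, 0.084).

Emit:
{"name": "step_arm", "arguments": {"plan": [[[3, 15, 0], [0, 0, 0], 65], [[4, 15, -5], [0, 0, 0], 65], [[0, 0, -18], [0, 0, 0], 65], [[0, 0, -18], [0, 0, 0], 65], [[0, 0, -18], [0, 0, 0], 65], [[0, 0, -18], [0, 0, 0], 65], [[0, 0, -18], [0, 0, 0], 65], [[0, 0, -12], [0, 0, 0], 65]]}}

```text
t: 23.5
ee_pos: [0.6496, 0.0849, 0.052]
ee_rot: [-3.141, -0.002, 2.88]
wrist_force: [-0.7, -0.1, -1.2]
finger_gap: 0.0649
finger_force: 0.0
```

Emit:
{"name": "step_arm", "arguments": {"plan": [[[0, 0, -5], [0, 0, 0], 65], [[0, 0, 0], [0, 0, 0], 20], [[0, 0, 0], [0, 0, 0], 20], [[0, 0, 0], [0, 0, 0], 20], [[0, 0, 0], [0, 0, 0], 20], [[0, 0, 0], [0, 0, 0], 20], [[0, 0, 0], [0, 0, 0], 20], [[0, 0, 0], [0, 0, 0], 20]]}}

```text
t: 24.17
ee_pos: [0.6513, 0.0846, 0.0505]
ee_rot: [3.141, 0.002, 2.88]
wrist_force: [0.1, -0.1, 5.9]
finger_gap: 0.0299
finger_force: 30.3
```

Emit:
{"name": "step_arm", "arguments": {"plan": [[[0, 0, 8], [0, 0, 0], 20], [[0, 0, 14], [0, 0, 0], 20], [[0, 0, 15], [0, 0, 0], 20], [[0, 0, 15], [0, 0, 0], 20], [[0, 0, 15], [0, 0, 0], 20], [[0, 0, 16], [0, 0, 0], 20], [[0, 0, 16], [0, 0, 0], 20], [[0, 0, 16], [0, 0, 0], 20]]}}

```text
t: 24.83
ee_pos: [0.6496, 0.0845, 0.1651]
ee_rot: [-3.141, -0.001, 2.88]
wrist_force: [-0.1, -1.2, -0.6]
finger_gap: 0.0301
finger_force: 29.9
```

Emit:
{"name": "step_arm", "arguments": {"plan": [[[-6, -24, 0], [0, 0, 0], 20], [[-6, -25, 0], [0, 0, 0], 20], [[-6, -24, 0], [0, 0, 0], 20], [[-6, -25, 0], [0, 0, 0], 20], [[-6, -24, 0], [0, 0, 0], 20], [[-6, -25, 0], [0, 0, 0], 20], [[-6, -24, 0], [0, 0, 0], 20], [[-6, -25, 0], [0, 0, 0], 20]]}}

```text
t: 25.5
ee_pos: [0.6013, -0.1124, 0.1644]
ee_rot: [3.142, -0.001, 2.88]
wrist_force: [0.5, 0.1, -1.1]
finger_gap: 0.0299
finger_force: 29.9
```

Emit:
{"name": "step_arm", "arguments": {"plan": [[[-6, -24, 0], [0, 0, 0], 20], [[-6, -25, 0], [0, 0, 0], 20], [[-6, -24, 0], [0, 0, 0], 20], [[-6, -25, 0], [0, 0, 0], 20], [[-6, -24, 0], [0, 0, 0], 20], [[-6, -25, 0], [0, 0, 0], 20], [[-5, -24, 0], [0, 0, 0], 20], [[-5, -25, 0], [0, 0, 0], 20]]}}

```text
t: 26.17
ee_pos: [0.5553, -0.3083, 0.1644]
ee_rot: [3.141, -0.001, 2.88]
wrist_force: [0.4, -0.4, -0.6]
finger_gap: 0.0298
finger_force: 29.9
```

Emit:
{"name": "step_arm", "arguments": {"plan": [[[0, 0, -10], [0, 0, 0], 20], [[0, 0, -10], [0, 0, 0], 20], [[0, 0, -10], [0, 0, 0], 20], [[0, 0, -10], [0, 0, 0], 20], [[0, 0, -10], [0, 0, 0], 20], [[0, 0, 0], [0, 0, 0], 20], [[0, 0, 0], [0, 0, 0], 20], [[0, 0, 0], [0, 0, 0], 20]]}}

```text
t: 26.83
ee_pos: [0.5566, -0.307, 0.1144]
ee_rot: [-3.142, 0.0, 2.881]
wrist_force: [0.3, 0.2, -0.9]
finger_gap: 0.0296
finger_force: 30.0
```

Emit:
{"name": "step_arm", "arguments": {"plan": [[[0, 0, -7], [0, 0, 0], 20], [[0, 0, -7], [0, 0, 0], 20], [[0, 0, -7], [0, 0, 0], 20], [[0, 0, -7], [0, 0, 0], 20], [[0, 0, -7], [0, 0, 0], 20], [[0, 0, -7], [0, 0, 0], 20], [[0, 0, -6], [0, 0, 0], 20], [[0, 0, -4], [0, 0, 0], 20]]}}

```text
t: 27.5
ee_pos: [0.5559, -0.3073, 0.0612]
ee_rot: [3.141, -0.001, 2.88]
wrist_force: [-0.7, 0.7, 5.1]
finger_gap: 0.03
finger_force: 34.3
```

Emit:
{"name": "step_arm", "arguments": {"plan": [[[0, 0, 0], [0, 0, 0], 20], [[0, 0, 0], [0, 0, 0], 46], [[0, 0, 0], [0, 0, 0], 46], [[0, 0, 0], [0, 0, 0], 46], [[0, 0, 0], [0, 0, 0], 46], [[0, 0, 10], [0, 0, 0], 46], [[0, 0, 20], [0, 0, 0], 46], [[0, 0, 25], [0, 0, 0], 46]]}}

```text
t: 28.17
ee_pos: [0.5551, -0.3068, 0.117]
ee_rot: [3.141, -0.003, 2.88]
wrist_force: [-0.1, 0.3, -0.4]
finger_gap: 0.0461
finger_force: 0.0
```

Emit:
{"name": "step_arm", "arguments": {"plan": [[[0, 0, 25], [0, 0, 0], 60], [[0, 20, 20], [0, 0, 0], 60], [[0, 30, 20], [0, 0, 0], 60], [[0, 30, 20], [0, 0, 0], 60], [[0, 30, 0], [0, 0, 0], 60], [[0, 30, 0], [0, 0, 0], 60], [[0, 30, 0], [0, 0, 0], 60], [[0, 30, 0], [0, 0, 0], 60]]}}

```text
t: 28.83
ee_pos: [0.5563, -0.1061, 0.2037]
ee_rot: [3.141, 0.002, 2.88]
wrist_force: [0.2, 0.1, -0.1]
finger_gap: 0.0601
finger_force: 0.0
```

Emit:
{"name": "step_arm", "arguments": {"plan": [[[0, 35, 0], [0, 0, 0], 60], [[0, 35, 0], [0, 0, 0], 60], [[0, 35, 0], [0, 0, 0], 60], [[0, 35, 0], [0, 0, 0], 60], [[0, 35, 0], [0, 0, 0], 60], [[0, 35, 0], [0, 0, 0], 60], [[0, 35, 0], [0, 0, 0], 60], [[0, 35, 0], [0, 0, 0], 60]]}}

```text
t: 29.5
ee_pos: [0.5562, 0.1743, 0.2035]
ee_rot: [3.141, 0.001, 2.88]
wrist_force: [0.4, -0.2, 0.3]
finger_gap: 0.0598
finger_force: 0.0
```

Emit:
{"name": "step_arm", "arguments": {"plan": [[[0, 30, 0], [0, 0, 0], 85], [[0, 30, 0], [0, 0, 0], 85], [[0, 20, 0], [0, 0, 0], 85], [[0, 10, 0], [0, 0, 0], 85], [[0, 0, 0], [0, 0, 0], 85], [[0, 0, 0], [0, 0, 0], 85], [[0, 0, 0], [0, 0, 0], 85], [[0, 0, 0], [0, 0, 0], 85]]}}

```text
t: 30.17
ee_pos: [0.5564, 0.2611, 0.2025]
ee_rot: [-3.141, 0.0, 2.878]
wrist_force: [-0.6, 0.1, -0.1]
finger_gap: 0.0855
finger_force: 0.0
```

```bash
python3 t.py; python3 w.py w10 .052
```

```text
[202.4, 190.3] table [0.6227 0.2826] rack [0.6204 0.2798]
[441.4, 192.0] table [ 0.619  -0.2989] rack [ 0.6167 -0.296 ]
[415.6, 197.9] table [ 0.6042 -0.2353] rack [ 0.6021 -0.233 ]
[389.6, 201.3] table [ 0.5957 -0.172 ] rack [ 0.5937 -0.1703]
[362.6, 205.1] table [ 0.5862 -0.1065] rack [ 0.5843 -0.1054]
[448.5, 217.6] table [ 0.5558 -0.3113] rack [ 0.5542 -0.3082]
[395.4, 226.6] table [ 0.534  -0.1832] rack [ 0.5326 -0.1814]
[369.6, 229.4] table [ 0.5272 -0.1216] rack [ 0.5258 -0.1204]
30.2167 [0.5564 0.2611 0.2025] [-3.141  0.     2.878] 0.0851 0.0
[381.4, 199.6] [326, 145, 120, 114, 6295] [0.5794 0.3041 0.052 ]
```

View pics/w10.png

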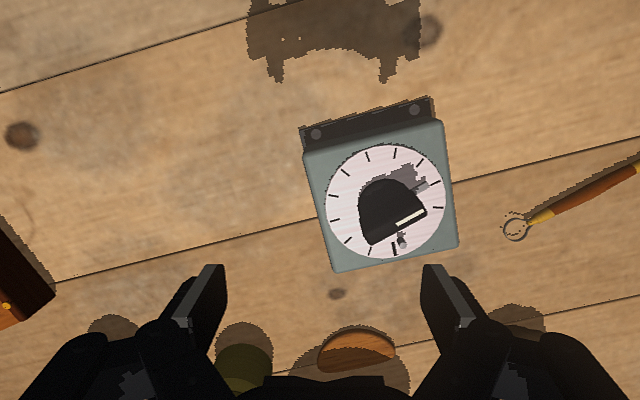

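All seven caps show in the rack. On the counter, the bar's white-line end points right-up in the image, and the pin and long mark are near (402,240) and (394,248). Anticlockwise travel home is therefore about 250°, and I'll compute the axis and angles exactly.

```bash
python3 - <<'E'
from h import *
o=arm.get_obs(); print("j",np.degrees(o["joint_positions"]).round(1))
C=cam("wrist",o); T=cam("top")
for z in (.042,.046): print(z,ray(C,(386,202),z).round(4),ray(T,(193,206),z).round(4))
a,b=ray(C,(370,245),.086),ray(C,(427,214),.086); print("lower bar edge",a,b,np.degrees(np.arctan2(*(b-a)[1::-1])),np.linalg.norm(b-a))
a,b=ray(C,(397,225),.086),ray(C,(427,210),.086); print("line",a,b,np.degrees(np.arctan2(*(b-a)[1::-1])))
im=cv2.imread("pics/w10.png"); p=im[130:275,300:465]; cv2.imwrite("pics/kn.png",cv2.resize(p,None,fx=3.5,fy=3.5,interpolation=3))
k=(im.max(2)>170)&(im.min(2)>150)
k[:, :320]=0;k[:,450:]=0;k[:140]=0;k[262:]=0
pts=cv2.findContours(k.astype(np.uint8),0,1)[0]; h=cv2.convexHull(np.vstack(pts)); e=cv2.fitEllipse(h); print(e,ray(C,e[0],.042).round(4))
E
```

```text
j [25.2 21.  -5.6 63.4 -0.  40.3]
0.042 [0.5864 0.3085 0.042 ] [0.5862 0.3064 0.042 ]
0.046 [0.5848 0.3081 0.046 ] [0.5853 0.3051 0.046 ]
lower bar edge [0.59983562 0.28562158 0.086     ] [0.58611234 0.33144509 0.086     ] 106.67197259563275 0.047834321205320905
line [0.58899784 0.30852289 0.086     ] [0.58300678 0.33196711 0.086     ] 104.33488917953595
((385.0639953613281, 201.4746856689453), (111.48721313476562, 121.4242172241211), 68.33720397949219) [0.5857 0.3078 0.042 ]
```

View pics/kn.png

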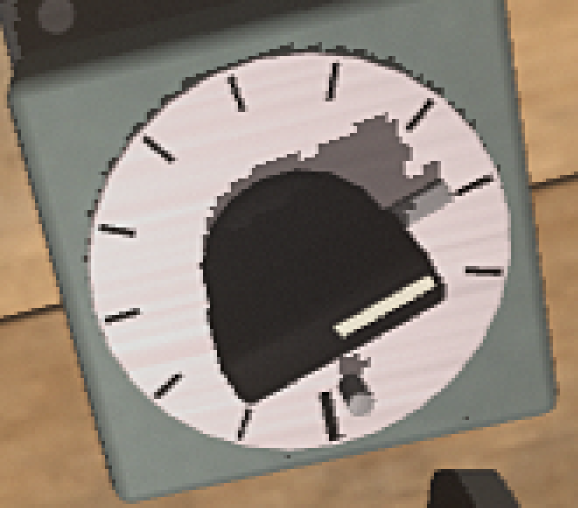

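Axis (0.586, 0.307), bar at about 105°, and zero near -4°, so about 250° anticlockwise. Starting j6 at about +103° lets it finish in one grip at about -148°. Aligning now.

Emit:
{"name": "step_arm", "arguments": {"plan": [[[4, 6, 0], [0, 0, -0.117], 50], [[4, 6, 0], [0, 0, -0.117], 50], [[4, 6, 0], [0, 0, -0.117], 50], [[4, 6, 0], [0, 0, -0.117], 50], [[4, 6, 0], [0, 0, -0.117], 50], [[4, 6, 0], [0, 0, -0.117], 50], [[3, 5, 0], [0, 0, -0.117], 50], [[3, 5, 0], [0, 0, -0.117], 50]]}}

```text
t: 30.93
ee_pos: [0.5866, 0.308, 0.2023]
ee_rot: [-3.141, 0.0, 1.937]
wrist_force: [-0.4, 0.2, 0.5]
finger_gap: 0.0502
finger_force: 0.0
```

Emit:
{"name": "step_arm", "arguments": {"plan": [[[0, 0, 0], [0, 0, -0.111], 50], [[0, 0, -10], [0, 0, 0], 50], [[0, 0, -15], [0, 0, 0], 50], [[0, 0, -15], [0, 0, 0], 50], [[0, 0, -15], [0, 0, 0], 50], [[0, 0, 0], [0, 0, 0], 50], [[0, 0, 0], [0, 0, 0], 50], [[0, 0, 0], [0, 0, 0], 50]]}}

```text
t: 31.6
ee_pos: [0.5866, 0.3082, 0.1478]
ee_rot: [3.141, -0.0, 1.834]
wrist_force: [0.7, -0.2, 0.9]
finger_gap: 0.0502
finger_force: 0.0
```

```bash
python3 w.py w11; python3 - <<'E'
from h import *
print(np.degrees(arm.get_obs()["joint_positions"]).round(1))
im=cv2.imread("pics/w11.png"); cv2.circle(im,tuple(int(v) for v in proj(cam("wrist"),[.586,.307,.086])),3,(0,0,255),-1); cv2.imwrite("pics/w11o.png",im)
E
```

```text
31.6 [0.5866 0.3082 0.1478] [ 3.141 -0.     1.834] 0.0502 0.0
[63.9, 16.3] [8, 0, 107, 28, 583] [0.4187 0.3829 0.054 ]
[331.0, 208.5] [250, 134, 150, 140, 8867] [0.5914 0.312  0.054 ]
[ 27.7  27.9  -2.5  59.5  -0.  102.7]
```

View pics/w11o.png

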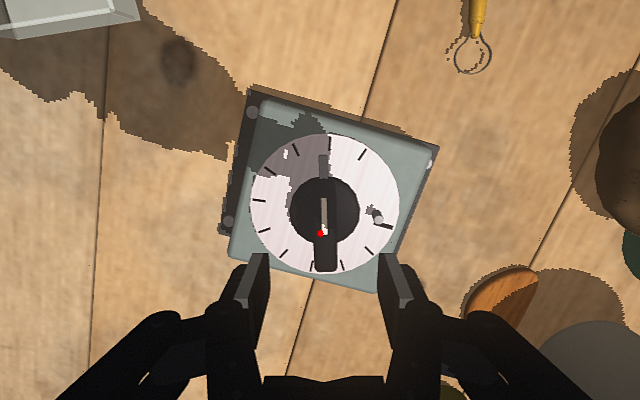

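The bar is vertical in the image at x≈324, between the fingers, with its tongue at (322,165). Descending and gripping.

Emit:
{"name": "step_arm", "arguments": {"plan": [[[0, -1, -12], [0, 0, 0], 50], [[0, 0, -12], [0, 0, 0], 50], [[0, 0, -12], [0, 0, 0], 50], [[0, 0, -12], [0, 0, 0], 50], [[0, 0, -10], [0, 0, 0], 50], [[0, 0, -6], [0, 0, 0], 50], [[0, 0, 0], [0, 0, 0], 50], [[0, 0, 0], [0, 0, 0], 50]]}}

```text
t: 32.32
ee_pos: [0.586, 0.3074, 0.0827]
ee_rot: [-3.141, 0.0, 1.833]
wrist_force: [0.3, 0.4, 0.4]
finger_gap: 0.0501
finger_force: 0.0
```

Emit:
{"name": "step_arm", "arguments": {"plan": [[[0, 0, 0], [0, 0, 0], 5], [[0, 0, 0], [0, 0, 0], 5], [[0, 0, 0], [0, 0, 0], 5], [[0, 0, 0], [0, 0, 0], 5], [[0, 0, 0], [0, 0, 0], 5], [[0, 0, 0], [0, 0, 0], 5], [[0, 0, 0], [0, 0, 0], 5], [[0, 0, 0], [0, 0, 0], 5]], "newtons": 40}}

```text
t: 32.98
ee_pos: [0.5873, 0.3079, 0.0842]
ee_rot: [3.139, -0.0, 1.833]
wrist_force: [3.7, -0.6, 5.2]
finger_gap: 0.0132
finger_force: 42.0
```

Emit:
{"name": "step_arm", "arguments": {"plan": [[[0, 0, 0], [0, 0, 0.06], 5], [[0, 0, 0], [0, 0, 0.1], 5], [[0, 0, 0], [0, 0, 0.12], 5], [[0, 0, 0], [0, 0, 0.12], 5], [[0, 0, 0], [0, 0, 0.12], 5], [[0, 0, 0], [0, 0, 0.12], 5], [[0, 0, 0], [0, 0, 0.12], 5], [[0, 0, 0], [0, 0, 0.12], 5]]}}

```text
t: 33.65
ee_pos: [0.5871, 0.3077, 0.0842]
ee_rot: [3.14, 0.001, 2.718]
wrist_force: [1.8, 0.2, 7.0]
finger_gap: 0.0132
finger_force: 42.1
```

Emit:
{"name": "step_arm", "arguments": {"plan": [[[0, 0, 0], [0, 0, 0.12], 5], [[0, 0, 0], [0, 0, 0.12], 5], [[0, 0, 0], [0, 0, 0.12], 5], [[0, 0, 0], [0, 0, 0.12], 5], [[0, 0, 0], [0, 0, 0.12], 5], [[0, 0, 0], [0, 0, 0.12], 5], [[0, 0, 0], [0, 0, 0.12], 5], [[0, 0, 0], [0, 0, 0.12], 5]]}}

```text
t: 34.32
ee_pos: [0.5872, 0.3075, 0.0842]
ee_rot: [-3.141, 0.002, -2.605]
wrist_force: [2.1, -0.7, 6.8]
finger_gap: 0.0133
finger_force: 42.1
```

Emit:
{"name": "step_arm", "arguments": {"plan": [[[0, 0, 0], [0, 0, 0.12], 5], [[0, 0, 0], [0, 0, 0.12], 5], [[0, 0, 0], [0, 0, 0.12], 5], [[0, 0, 0], [0, 0, 0.12], 5], [[0, 0, 0], [0, 0, 0.12], 5], [[0, 0, 0], [0, 0, 0.12], 5], [[0, 0, 0], [0, 0, 0.12], 5], [[0, 0, 0], [0, 0, 0.12], 5]]}}

```text
t: 34.98
ee_pos: [0.5874, 0.3074, 0.0842]
ee_rot: [-3.139, 0.0, -1.645]
wrist_force: [3.4, -1.7, 5.8]
finger_gap: 0.013
finger_force: 42.0
```

Emit:
{"name": "step_arm", "arguments": {"plan": [[[0, 0, 0], [0, 0, 0.12], 5], [[0, 0, 0], [0, 0, 0.12], 5], [[0, 0, 0], [0, 0, 0.12], 5], [[0, 0, 0], [0, 0, 0.12], 5], [[0, 0, 0], [0, 0, 0.12], 5], [[0, 0, 0], [0, 0, 0.12], 5], [[0, 0, 0], [0, 0, 0.12], 5], [[0, 0, 0], [0, 0, 0.12], 5]]}}

```text
t: 35.65
ee_pos: [0.5876, 0.3075, 0.0842]
ee_rot: [-3.14, -0.002, -0.685]
wrist_force: [3.5, -0.5, 5.1]
finger_gap: 0.013
finger_force: 42.0
```

Emit:
{"name": "step_arm", "arguments": {"plan": [[[0, 0, 0], [0, 0, 0.06], 5], [[0, 0, 0], [0, 0, 0.06], 5], [[0, 0, 0], [0, 0, 0.06], 5], [[0, 0, 0], [0, 0, 0.06], 5], [[0, 0, 0], [0, 0, 0.06], 5], [[0, 0, 0], [0, 0, 0.06], 5], [[0, 0, 0], [0, 0, 0.05], 5], [[0, 0, 0], [0, 0, 0.05], 5]]}}

```text
t: 36.32
ee_pos: [0.5876, 0.3076, 0.0843]
ee_rot: [-3.141, -0.003, -0.228]
wrist_force: [3.9, -0.5, 4.8]
finger_gap: 0.0134
finger_force: 42.0
```

```bash
python3 - <<'E'
from h import *
o=arm.get_obs(); print(o["ee_rot"],o["ft_torque"],o["wrist_force"],np.degrees(o["joint_positions"]).round(1))
im=arm.snapshot("wrist"); cv2.imwrite("pics/w12.png",im[60:400,120:520])
E
```

```text
[-3.14067750e+00 -2.56244086e-03 -2.28439213e-01] [-0.12168412 -0.72420714 -0.08045169] [ 3.88556945 -0.45991316  4.79826717] [ 2.770e+01  3.070e+01 -6.800e+00  5.230e+01 -1.000e-01 -1.393e+02]
```

View pics/w12.png

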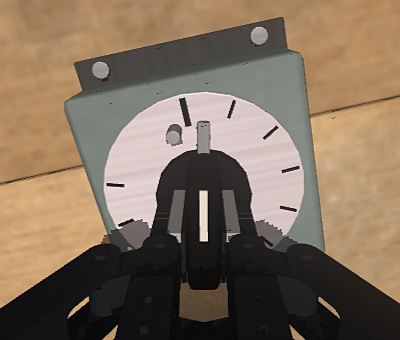

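The tongue at (203,137) is about 0.2 rad short of the pin at (174,133). I'll finish gently while checking the torque.

Emit:
{"name": "step_arm", "arguments": {"plan": [[[0, 0, 0], [0, 0, 0.03], 5], [[0, 0, 0], [0, 0, 0.03], 5], [[0, 0, 0], [0, 0, 0.03], 5], [[0, 0, 0], [0, 0, 0.02], 5], [[0, 0, 0], [0, 0, 0.02], 5], [[0, 0, 0], [0, 0, 0.02], 5], [[0, 0, 0], [0, 0, 0.02], 5], [[0, 0, 0], [0, 0, 0], 5]]}}

```text
t: 37.03
ee_pos: [0.5876, 0.3077, 0.0843]
ee_rot: [-3.141, -0.003, -0.06]
wrist_force: [3.1, -0.2, 5.1]
finger_gap: 0.0133
finger_force: 42.1
```

```bash
python3 - <<'E'
from h import *
o=arm.get_obs(); print(o["ee_rot"],o["ft_torque"],o["wrist_force"],np.degrees(o["joint_positions"]).round(1))
E
```

```text
[-3.14106000e+00 -2.75141795e-03 -5.99291303e-02] [-0.14150171 -0.72899663  0.04982511] [ 3.10738406 -0.18451685  5.08983987] [ 2.770e+01  3.070e+01 -6.800e+00  5.230e+01 -1.000e-01 -1.489e+02]
```

Emit:
{"name": "step_arm", "arguments": {"plan": [[[0, 0, 0], [0, 0, 0.02], 5], [[0, 0, 0], [0, 0, 0.02], 5], [[0, 0, 0], [0, 0, 0.01], 5], [[0, 0, 0], [0, 0, 0.01], 5], [[0, 0, 0], [0, 0, 0], 5], [[0, 0, 0], [0, 0, 0], 5], [[0, 0, 0], [0, 0, 0], 5], [[0, 0, 0], [0, 0, 0], 5]]}}

```text
t: 37.7
ee_pos: [0.5875, 0.3077, 0.0842]
ee_rot: [-3.141, -0.002, -0.002]
wrist_force: [3.9, -0.7, 5.7]
finger_gap: 0.0131
finger_force: 42.5
```

```bash
python3 - <<'E'
from h import *
o=arm.get_obs(); print(o["ee_rot"],o["ft_torque"],o["wrist_force"],np.degrees(o["joint_positions"]).round(1))
im=arm.snapshot("wrist"); cv2.imwrite("pics/w13.png",cv2.resize(im[130:290,210:430],None,fx=2.5,fy=2.5))
E
```

```text
[-3.14101568e+00 -2.45435810e-03 -2.17793245e-03] [-0.036977   -0.68841374 -0.53619858] [ 3.89170058 -0.70485128  5.70699268] [  27.7   30.7   -6.8   52.3   -0.  -152.2]
```

View pics/w13.png

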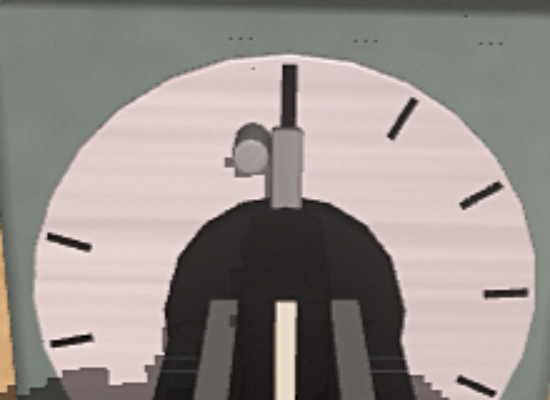

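The tongue is against the pin at the long mark (289,100) and the torque has risen to 0.54 N m, so the knob is at its stop. Releasing and retreating.

Emit:
{"name": "step_arm", "arguments": {"plan": [[[0, 0, 0], [0, 0, 0], 50], [[0, 0, 0], [0, 0, 0], 50], [[0, 0, 0], [0, 0, 0], 50], [[0, 0, 0], [0, 0, 0], 50], [[0, 0, 0], [0, 0, 0], 50], [[0, 0, 10], [0, 0, 0], 50], [[0, 0, 20], [0, 0, 0], 50], [[0, 0, 20], [0, 0, 0], 50]]}}

```text
t: 38.42
ee_pos: [0.5855, 0.3072, 0.1335]
ee_rot: [3.141, 0.002, -0.0]
wrist_force: [0.6, 0.5, -0.5]
finger_gap: 0.0497
finger_force: 0.0
```

Emit:
{"name": "step_arm", "arguments": {"plan": [[[-5, 0, 20], [0, 0, 0], 50], [[-5, 0, 20], [0, 0, 0], 50], [[-10, 0, 20], [0, 0, 0], 50], [[-10, 0, 10], [0, 0, 0], 50], [[-10, 0, 0], [0, 0, 0], 50], [[0, 0, 0], [0, 0, 0], 50], [[0, 0, 0], [0, 0, 0], 50], [[0, 0, 0], [0, 0, 0], 50]]}}

```text
t: 39.08
ee_pos: [0.5457, 0.3073, 0.202]
ee_rot: [3.141, 0.002, -0.0]
wrist_force: [-0.4, -0.1, -0.0]
finger_gap: 0.0502
finger_force: 0.0
```

```bash
python3 t.py; python3 - <<'E'
from h import *
w=arm.snapshot("wrist"); s=arm.snapshot("scene")
cv2.imwrite("pics/fin.png",np.vstack([cv2.resize(w[50:290,150:490],(520,367)),cv2.resize(s[120:360,200:460],(250,231))[:, :].repeat(1,0) if 0 else cv2.resize(s[215:365,270:450],(520,433),interpolation=3)])[:600])
E
```

```text
[184.4, 190.5] table [0.6222 0.3263] rack [0.6199 0.3232]
[441.4, 192.1] table [ 0.6188 -0.2989] rack [ 0.6165 -0.2959]
[415.6, 197.9] table [ 0.6042 -0.2353] rack [ 0.6021 -0.233 ]
[389.6, 201.3] table [ 0.5957 -0.172 ] rack [ 0.5937 -0.1703]
[362.6, 205.0] table [ 0.5865 -0.1065] rack [ 0.5845 -0.1054]
[448.5, 217.6] table [ 0.5558 -0.3113] rack [ 0.5542 -0.3082]
[180.4, 218.5] table [0.553  0.3303] rack [0.5514 0.3271]
[395.4, 226.6] table [ 0.534  -0.1832] rack [ 0.5326 -0.1814]
[369.6, 229.3] table [ 0.5274 -0.1216] rack [ 0.5261 -0.1204]
```

View pics/fin.png

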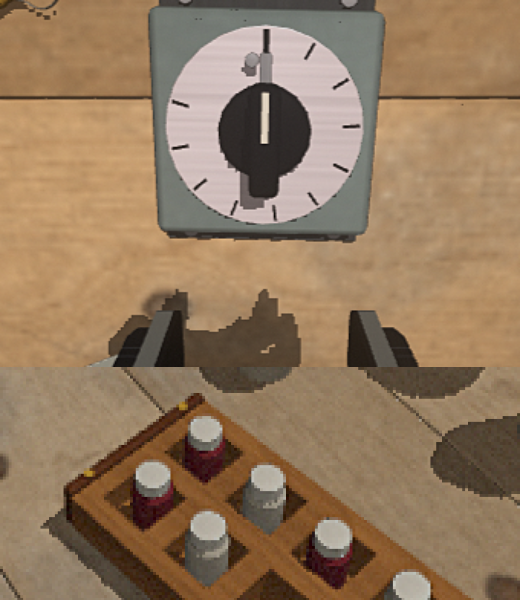

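The knob is on the long mark with its tongue at the pin, and the visible bottles stand upright, with all seven caps at pocket positions. Handing in.

```bash
python3 -c "
from bench import arm
print(arm.job_done())"
```

```text
the job is handed in; nothing more can be done
None
```

I stood all four spares upright in empty rack pockets (0, 3, 4 and 7), then turned the reset knob back to its zero stop, and handed the job in after about 39 s on the robot's clock.

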